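# Fetch the V-block from behind the spray cans

### The job

Fetch the steel V-block that stands shut in behind the three spray cans: first move all three cans onto the rubber mat at the side, standing, then set the V-block down gently on the free half of the marking-out plate, groove up and running along the plate's long side, wholly on the plate and without shifting the surface gauge. Then put every can back upright, centred on the mark of its own cap colour, and knock none of these over.

Things in the scene. Friction and masses are not known exactly. Their poses are not given: they have to be found in the camera images.
- can_red_center (a point): aerosol can, red cap and band on a silvery body, upright: body 45 mm across and 95 mm high, neck, cap 43 mm across from 100 to 140 mm (its top); 0.11 to 0.23 kg. Point: its centre, 70 mm above its underside; z up. Starts on its colour's mark, about 33 mm from the next can: grip it 95 to 120 mm above its underside, closing across the line from the V-block to the can, where there is room
- can_yellow_center (a point): aerosol can, yellow cap and band on a silvery body, upright: body 45 mm across and 95 mm high, neck, cap 43 mm across from 100 to 140 mm (its top); 0.11 to 0.23 kg. Point: its centre, 70 mm above its underside; z up. Starts on its colour's mark, about 33 mm from the next can: grip it 95 to 120 mm above its underside, closing across the line from the V-block to the can, where there is room
- can_blue_center (a point): aerosol can, blue cap and band on a silvery body, upright: body 45 mm across and 95 mm high, neck, cap 43 mm across from 100 to 140 mm (its top); 0.11 to 0.23 kg. Point: its centre, 70 mm above its underside; z up. Starts on its colour's mark, about 33 mm from the next can: grip it 95 to 120 mm above its underside, closing across the line from the V-block to the can, where there is room
- mark_red: flat red disc with a pale middle, 62 mm across, home of the can with the red cap, on the 3 mm thick base of a sheet-steel station. Origin: its centre, at the level on which the can stands; z up. The marks lie left, right and in front of the V-block, 55 to 70 mm from its middle; which colour lies where varies
- mark_yellow: flat yellow disc with a pale middle, 62 mm across, home of the can with the yellow cap, on the 3 mm thick base of a sheet-steel station. Origin: its centre, at the level on which the can stands; z up. The marks lie left, right and in front of the V-block, 55 to 70 mm from its middle; which colour lies where varies
- mark_blue: flat blue disc with a pale middle, 62 mm across, home of the can with the blue cap, on the 3 mm thick base of a sheet-steel station. Origin: its centre, at the level on which the can stands; z up. The marks lie left, right and in front of the V-block, 55 to 70 mm from its middle; which colour lies where varies
- vblock_center (a point): steel V-block, 50 mm long (its x, along the groove), 40 mm wide (y), 40 mm high, 0.35 to 0.65 kg, 90 degree groove 24 mm wide and 12 mm deep in its top; grip it across the 40 mm width. Point: its centre, 20 mm above its underside. Starts on the station's base, shut in by the cans (about 13 mm off), with a 35 mm high upstand 50 mm beyond its middle
- mat: grey-green rubber mat, 300 mm (its x) by 120 mm (y), 4 mm thick, fixed flat on the bench at one side (left or right varies), empty: the side area for the cans. Origin: centre of its underside
- plate: cast-iron marking-out plate, fixed, 220 mm (its x) by 160 mm (y), bright flat top 45 mm above the bench, on the other side from the mat. Origin: centre of its underside. The surface gauge stands on its far (+x) half, about 68 mm from the middle; the near (-x) half is free
- gauge: surface gauge (marking-out stand) on the plate, loose, 0.7 kg: dark base 45 by 65 mm, 26 mm high, a thin steel post to 171 mm and a scriber whose ends reach about 55 mm either way along its y. Origin: centre of its underside
Not all that is in view belongs to the job. There is more than one size of the part that bears can_red_center; the job needs the middle-sized.

How it is judged:
On the way, in this order (a step that is already met when the one before it is completed fails the run):
1. all three cans stand on the rubber mat (x of can_red_center in the frame of mat between -0.14 and 0.14 m and y of can_red_center in the frame of mat between -0.05 and 0.05 m and z of can_red_center in the frame of mat between 0.066 and 0.081 m and angle between each of can_red_center, can_yellow_center, can_blue_center's own z axis and vertical below 0.15 rad and x of can_yellow_center in the frame of mat between -0.14 and 0.14 m and y of can_yellow_center in the frame of mat between -0.05 and 0.05 m and z of can_yellow_center in the frame of mat between 0.066 and 0.081 m and x of can_blue_center in the frame of mat between -0.14 and 0.14 m and y of can_blue_center in the frame of mat between -0.05 and 0.05 m and z of can_blue_center in the frame of mat between 0.066 and 0.081 m), for 0.2 s.
2. the V-block stands on the free half of the marking-out plate, groove up and along its long side (x of vblock_center in the frame of plate between -0.09 and 0.01 m and y of vblock_center in the frame of plate between -0.062 and 0.062 m and z of vblock_center in the frame of plate between 0.058 and 0.072 m and angle between vblock_center's own z axis and vertical below 0.1 rad and angle between the x axis of vblock_center and the x axis of plate, either way round below 0.2 rad and linear speed of vblock below 0.02 m/s), for 0.2 s.
At the end, for the whole second after the job is handed in: V-block wholly on the plate's free half (centre 90 mm to the free side up to 10 mm past the middle, within 62 mm of the centre line), groove up and along the long side within 0.2 rad; each can upright within 14 mm of the centre of its own colour's mark; all released and at rest (all of step 2 and horizontal distance between can_red_center and mark_red below 0.014 m and z of can_red_center in the frame of mark_red between 0.062 and 0.078 m and angle between each of can_red_center, can_yellow_center, can_blue_center's own z axis and vertical below 0.1 rad and horizontal distance between can_yellow_center and mark_yellow below 0.014 m and z of can_yellow_center in the frame of mark_yellow between 0.062 and 0.078 m and horizontal distance between can_blue_center and mark_blue below 0.014 m and z of can_blue_center in the frame of mark_blue between 0.062 and 0.078 m and linear speed of each of can_red, can_yellow, can_blue below 0.02 m/s); the robot touches nothing.
It fails at once if a can or the V-block is knocked over (angle between any of can_red_center, can_yellow_center, can_blue_center, vblock_center's own z axis and vertical above 0.7 rad).
It fails at once if the surface gauge is shifted by more than 15 mm or knocked over (distance of gauge from where it was at the start of the episode above 0.015 m or angle between gauge's own z axis and vertical above 0.3 rad).
It fails at once if the V-block is dropped onto the plate from over 10 mm, or banged down on it (over 100 N) (contact force between vblock and plate above 100 N or (x of vblock_center in the frame of plate between -0.12 and 0.12 m and y of vblock_center in the frame of plate between -0.09 and 0.09 m and z of vblock_center in the frame of plate between 0.075 and 0.3 m and contact force between the fingers and vblock below 0.05 N)).
It also fails if it takes over 141 s, if anything falls off the work surface, if the arm or the gripper's body presses on something with over 40 N, if the wrist force passes 120 N, or if a joint passes its speed limit or range.

### The arm

A 6-joint arm with a two-finger parallel gripper is mounted at the origin on the work surface. World frame = base frame: x ahead of the robot, y to its left, z up, the work surface at z = 0. Lengths are in m, angles in rad, forces in N, time in s.
With the tool pointing down it reaches from about 0.375 to 0.975 m from the base axis. Payload 3.8 kg.
Tool frame: the origin (TCP) lies on the centre line of the jaws, within the pads' length; the fingertips stand 17 mm ahead of it and the grasp point (between the pads) lies 2 mm behind it (bot.tip_extent is the distance from the TCP to the fingertips, in m); z points along the fingers, y is the line along which they close (so a half turn about z gives the same grasp; the last joint's range is limited). The gripper opens to 85 mm and grips with 20 to 120 N. Pads are 22 mm wide; open, the fingers measure 114 mm over their backs; the gripper's body (76 mm by 85 mm) begins 54 mm behind the grasp point. The pads swing forward as they close: fully open they stand 13 mm farther back than shut.
Start: joints at [1.242, 0.264, 1.604, -0, 1.274, -0.037], TCP at [0.194, 0.646, 0.248] pointing down, gripper open.
Joint ranges: [-2.63, 2.63], [-0.94, 2.18], [0.31, 2.57], [-1.31, 4.45], [0, 2.66], [-2.55, 2.55]. Speed limits (rad/s): [2.57, 2.57, 3.14, 3.14, 3.14, 3.14].

### API

Orientations are given as a rotation vector (axis times angle).
In Python, from workcell import readout, read_camera, finish_job, bot gives the robot as it stands.
- The arm moves only by the tool jog_arm, never from a script. Its argument "deltas" is one flat list of numbers, 7 for each row, row after row: the shift along the tool's x, y, z in m, then the turn, a rotation vector about the tool's x, y, z in degrees, then the gripper command: -1 is shut, 1 is fully open, values between are in proportion. A call has 1 to 8 rows; each row is the pose to reach, as a shift and turn from the pose commanded when the call began, along the tool's axes at that moment; what a row does not reach only later rows make up. A row lasts 1/10 s, in which the tool goes at most 50 mm and 8.59 degrees, less where a joint would pass 70% of its speed; a pose out of reach is approached as far as the arm can. A call with a gripper value outside its range is refused whole. The fingers move at their own pace and stop on an object; "squeeze" is the grip in N (left out, the last holds). Time passes only in rows, so rows that repeat a pose let the fingers close. It gives the time, the measured TCP pose, the force, the opening and the grip force at its end, in the units of the state.
- readout.read_state(): the state, without advancing time (a new reading comes with each control period).
- read_camera(name): name is "scene" or "top" or "wrist"; returns a dict with "color" (480x640x3 uint8, blue, green, red), "fx", "fy", "cx", "cy" (pixels), "dist" ([k1, k2, p1, p2, k3] as OpenCV has them; the pictures are not rectified), "origin" and "attitude" of the camera in the world. Camera axes: x right, y down, z forward; pixel columns grow to the right and rows downward; lengths in m; the calibration is good to about 2 mm. A picture is of the moment at which its call begins. There is no depth.
- finish_job(): hands the job in; it is judged then, once.
The state is a dict: "time": time; "q": joint angles; "joint_vel": joint speeds; "joint_torque": joint torques, N m; "tool_pos": TCP position; "tcp_rot": TCP orientation; "wrist_force": force on the tool from outside, world axes, zero at the start; "torque": the same for the moment, N m; "width": opening from 0.0 (shut) to 1.0 (fully open); "grip_force": force on a finger pad.
Only numpy, scipy, OpenCV 4.12 (cv2) and the standard library are available. Lean on these libraries where they do the work, as an engineer would, in place of code of your own. Each camera call takes 0.05 s, during which the arm holds its last target. There are 200 camera calls.

## Working session

There is one attempt and no reset: what is moved stays moved. The work goes in short steps, Python scripts to look and compute and a tool call to move; the robot and the scene stay as the last step left them, time stands still between calls to the robot, and variables do not carry over. Pictures are saved under pics/ and viewed, at most 14 in all, crops included, and the job is handed in when it is done.

Besides the shell and the picture viewer there is one more tool, called after "Call:" by a JSON object that holds its "name" and its "arguments". jog_arm: Moves the arm, as the interface text tells. Its arguments: {"type":"object","properties":{"deltas":{"type":"array"},"squeeze":{"type":"number"}},"required":["deltas"]}

```bash
ls; mkdir -p pics; cat > h.py <<'E'
import numpy as np, cv2
from scipy.spatial.transform import Rotation as R
from workcell import readout, read_camera, finish_job, bot
def cam(n,save=None):
    c=read_camera(n)
    if save: cv2.imwrite(f'pics/{save}.png',c['color'])
    return c
def K(c): return np.array([[c['fx'],0,c['cx']],[0,c['fy'],c['cy']],[0,0,1.]])
def att(c):
    a=np.array(c['attitude'],float)
    return a if a.shape==(3,3) else R.from_rotvec(a).as_matrix()
def onplane(c,px,z):
    p=cv2.undistortPoints(np.array(px,float).reshape(-1,1,2),K(c),np.array(c['dist'],float)).reshape(-1,2)
    d=np.c_[p,np.ones(len(p))]@att(c).T; o=np.array(c['origin'])
    return o+d*((z-o[2])/d[:,2])[:,None]
def proj(c,P):
    A=att(c); rv=cv2.Rodrigues(A.T)[0]; t=-A.T@np.array(c['origin'])
    return cv2.projectPoints(np.array(P,float).reshape(-1,1,3),rv,t,K(c),np.array(c['dist'],float))[0].reshape(-1,2)
E
python3 - <<'E'
from h import *
for n in('scene','top'):
    c=cam(n,n+'0'); print(n,c['origin'],c['attitude'],c['fx'])
s=readout.read_state();print(s)
E
```

```text
pics
scene [0.9946847  0.31847033 0.95104786] [-1.27682519 -2.46944144  0.76285655] 512.0523423060602
top [ 0.45786865 -0.02724     0.83051236] [-2.16775243  2.20063202 -0.07353089] 464.19797547925106
{'time': 0.1, 'q': array([ 1.24208608e+00,  2.64714577e-01,  1.60525313e+00, -6.91165113e-06,
        1.27370396e+00, -3.69077914e-02]), 'joint_vel': array([-0.00101887, -0.00164011, -0.00318593,  0.000656  , -0.00245378,
        0.00119994]), 'joint_torque': array([-2.61061189e-05, -5.16709614e+01, -3.68591952e+01, -9.78167009e-05,
        6.17957034e-03,  9.69413179e-06]), 'tool_pos': array([0.19398742, 0.64586263, 0.24705324]), 'tcp_rot': array([-0.45668036, -3.10784545,  0.0032128 ]), 'wrist_force': array([ 0.05658066,  0.22679245, -0.63881521]), 'torque': array([-0.01117989, -0.02743121,  0.03636289]), 'grip_force': 0.0, 'width': 0.997370677355367}
```

View pics/top0.png

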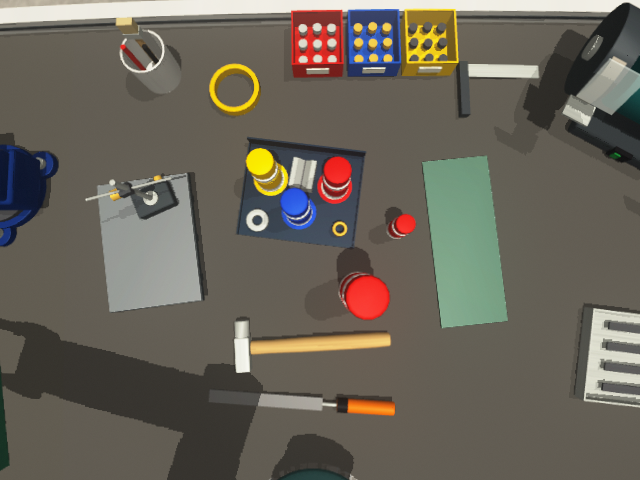

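View pics/scene0.png

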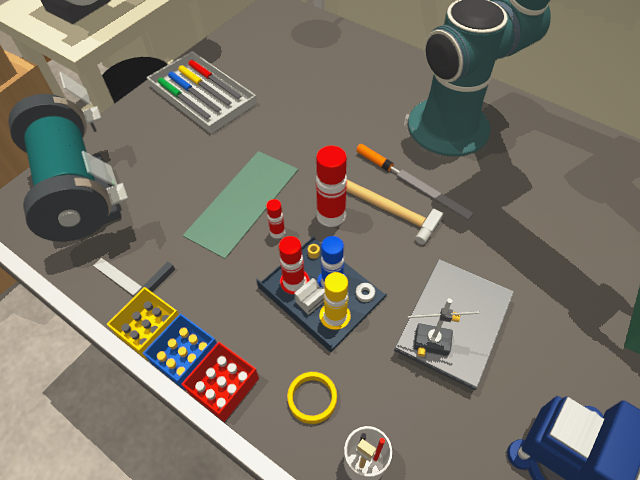

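The top view shows three red cans. The small one is at (403,225), the large one at (366,297), and the middle-sized one on the station at (337,170). The yellow ring, the boxes and the loose rings are clutter. I choose (337,170) and check it in a crop.

```bash
python3 - <<'E'
from h import *
c=cam('top'); im=c['color']
cv2.imwrite('pics/crop1.png',cv2.resize(im[130:255,230:370],None,fx=5,fy=4.8*5/4.8*0.96,interpolation=cv2.INTER_CUBIC)[:600])
hsv=cv2.cvtColor(im,cv2.COLOR_BGR2HSV)
def rect(m,z,name):
    cs=cv2.findContours(m.astype(np.uint8),cv2.RETR_EXTERNAL,cv2.CHAIN_APPROX_NONE)[0]
    k=max(cs,key=cv2.contourArea); P=onplane(c,k.reshape(-1,2),z)[:,:2]
    r=cv2.minAreaRect((P*1000).astype(np.float32)); print(name,r,cv2.boxPoints(r).round(0).tolist())
H,S,V=[hsv[...,i].astype(int) for i in range(3)]
reg=np.zeros(H.shape,bool);reg[140:340,400:530]=1
rect(reg&(H>60)&(H<95)&(S>60),.004,'mat')
reg[:]=0;reg[160:320,85:210]=1
rect(reg&(V>85),.045,'plate')
for nm,m in (('red',((H<6)|(H>174))&(S>180)&(V>120)),('yel',(H>22)&(H<35)&(S>180)&(V>120)),('blu',(H>108)&(H<125)&(S>180)&(V>90))):
    reg[:]=0;reg[140:240,240:360]=1
    n,l,st,ce=cv2.connectedComponentsWithStats((m&reg).astype(np.uint8))
    for i in range(1,n):
        if st[i,4]>100: print(nm,st[i],ce[i],onplane(c,[ce[i]],.125)[0])
E
```

```text
mat ((503.19366455078125, -279.60748291015625), (299.05133056640625, 118.58486938476562), 4.984072208404541) [[349.0, -234.0], [359.0, -352.0], [657.0, -326.0], [647.0, -208.0]]
plate ((512.8984375, 276.95013427734375), (276.8130187988281, 219.49298095703125), 0.054615478962659836) [[374.0, 387.0], [375.0, 167.0], [651.0, 167.0], [651.0, 387.0]]
red [324 157  28  30 633] [337.23538705 170.58767773] [ 0.60698442 -0.05037513  0.125     ]
red [318 176  34  28 246] [334.32113821 192.7195122 ] [ 0.57262496 -0.04529813  0.125     ]
yel [246 148  28  27 586] [259.36177474 161.15699659] [0.62374706 0.06965027 0.125     ]
yel [254 165  34  31 215] [273.88372093 184.31162791] [0.58715813 0.04739664 0.125     ]
blu [280 188  28  28 603] [293.78109453 201.43615257] [0.56011079 0.01704405 0.125     ]
blu [282 200  34  29 187] [301.74331551 218.7486631 ] [0.53325366 0.00514775 0.125     ]
```

View pics/crop1.png

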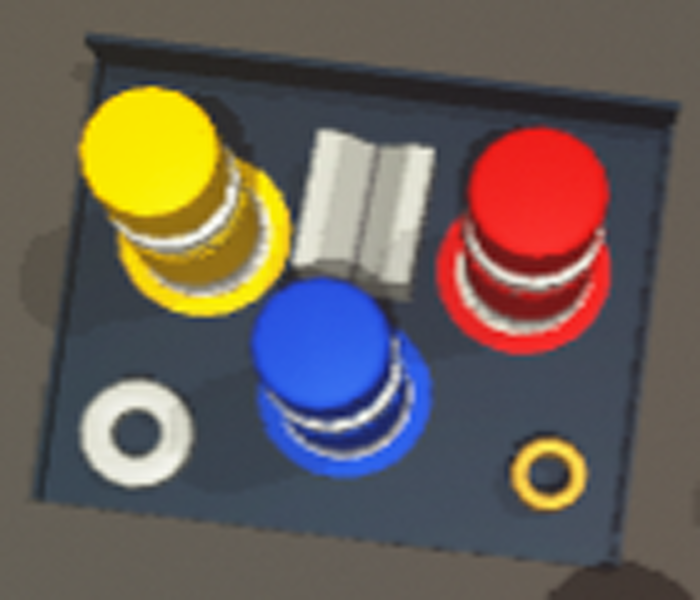

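The crop shows the middle-sized red can standing on the red mark, with its cap top at about (337,170). Yellow is at (260,161), blue at (294,201), and the V-block lies between them at about (303,174).

```bash
cat >> h.py <<'E'
def go(x,y,z,ang):
    "tool-frame shift and turn to TCP x,y,z pointing down, closing line at world angle ang (deg, mod 180)"
    s=readout.read_state(); A=R.from_rotvec(s['tcp_rot']); d=A.inv().apply(np.array([x,y,z])-s['tool_pos'])
    best=None
    for k in(-180,0,180):
        a=np.radians(ang+k); yv=np.array([np.cos(a),np.sin(a),0]); zv=np.array([0,0,-1.]); xv=np.cross(yv,zv)
        t=(A.inv()*R.from_matrix(np.c_[xv,yv,zv])).as_rotvec(degrees=True)
        if best is None or abs(t[2])<abs(best[2]): best=t
    print('tcp',s['tool_pos'].round(4),'t',round(s['time'],2),'q6',round(s['q'][5],2),'shift mm',(d*1000).round(1),'turn',best.round(1))
E
python3 - <<'E'
from h import *
c=cam('top');
for n,p in(('red',(337.2,170.6)),('yel',(259.4,161.2)),('blu',(293.8,201.4))): print(n,onplane(c,[p],.143)[0])
print('upstand',onplane(c,[(248,139),(364,153)],.038))
print('plate',onplane(c,[(98,187),(110,311),(200,301),(190,173)],.045))
print('vb',onplane(c,[(230+318/5,130+130/4.8),(230+436/5,130+148/4.8),(230+375/5,130+145/4.8),(230+355/5,130+265/4.8)],.043))
go(.5,.1,.30,83);go(.6,-.05,.30,-7)
E
```

```text
red [ 0.60316202 -0.04973143  0.143     ]
yel [0.61944806 0.06712078 0.143     ]
blu [0.55755623 0.01588541 0.143     ]
upstand [[ 0.68387902  0.10135701  0.038     ]
 [ 0.65567222 -0.10024953  0.038     ]]
plate [[0.60295926 0.36217397 0.045     ]
 [0.389421   0.33739492 0.045     ]
 [0.40493954 0.18250872 0.045     ]
 [0.62413659 0.20066251 0.045     ]]
vb [[ 0.64913752  0.0217422   0.043     ]
 [ 0.64189677 -0.01886083  0.043     ]
 [ 0.64333111  0.00214371  0.043     ]
 [ 0.59986344  0.00952099  0.043     ]]
tcp [0.1941 0.6461 0.2474] t 0.2 q6 -0.04 shift mm [-450.1 -435.   -52. ] turn [-0.1 -0.  -9.7]
tcp [0.1941 0.6461 0.2474] t 0.2 q6 -0.04 shift mm [-589.  -549.9  -51.8] turn [-0.1  0.1 80.3]
```

Call:
{"name": "jog_arm", "arguments": {"deltas": [0, 0, -0.05, 0, 0, 0, 1, -0.589, -0.55, -0.072, 0, 0, 80, 1, -0.589, -0.55, -0.072, 0, 0, 80, 1, -0.589, -0.55, -0.072, 0, 0, 80, 1, -0.589, -0.55, -0.072, 0, 0, 80, 1, -0.589, -0.55, -0.072, 0, 0, 80, 1, -0.589, -0.55, -0.072, 0, 0, 80, 1, -0.589, -0.55, -0.072, 0, 0, 80, 1], "squeeze": 40}}

```text
time: 1.0
tool_pos: [0.3709, 0.3423, 0.3079]
tcp_rot: [1.96, 2.455, 0.0]
wrist_force: [0.8, -1.1, -0.7]
width: 0.996
grip_force: 0.0
```

```bash
python3 - <<'E'
from h import *
go(.602,-.05,.28,-8)
E
```

```text
tcp [0.3709 0.3423 0.3079] t 1.0 q6 0.47 shift mm [-433.8  138.5   27.9] turn [ 0.  -0.  20.8]
```

Call:
{"name": "jog_arm", "arguments": {"deltas": [-0.43, 0.138, 0.01, 0, 0, 20, 1, -0.43, 0.138, 0.01, 0, 0, 20, 1, -0.43, 0.138, 0.01, 0, 0, 20, 1, -0.43, 0.138, 0.01, 0, 0, 20, 1, -0.43, 0.138, 0.01, 0, 0, 20, 1, -0.43, 0.138, 0.01, 0, 0, 20, 1, -0.43, 0.138, 0.01, 0, 0, 20, 1, -0.43, 0.138, 0.01, 0, 0, 20, 1]}}

```text
time: 1.8
tool_pos: [0.5764, -0.0009, 0.2989]
tcp_rot: [2.351, 2.084, 0.0]
wrist_force: [1.2, -0.6, -1.1]
width: 0.999
grip_force: 0.0
```

```bash
python3 - <<'E'
from h import *
go(.602,-.05,.25,-8)
E
```

```text
tcp [ 0.5764 -0.0009  0.2989] t 1.8 q6 0.08 shift mm [-45.7  31.3  48.9] turn [ 0.  -0.   1.1]
```

Call:
{"name": "jog_arm", "arguments": {"deltas": [-0.025, 0.012, 0, 0, 0, 0, 1, -0.025, 0.012, 0, 0, 0, 0, 1, -0.025, 0.012, 0, 0, 0, 0, 1, -0.025, 0.012, 0, 0, 0, 0, 1]}}

```text
time: 2.2
tool_pos: [0.5843, -0.0243, 0.2988]
tcp_rot: [-2.35, -2.084, 0.0]
wrist_force: [-0.2, -0.2, -0.7]
width: 1.004
grip_force: 0.0
```

```bash
python3 - <<'E'
from h import *
go(.602,-.05,.117,-8)
c=cam('wrist','w1'); print(c['origin'])
print(proj(c,[[.603,-.050,.143],[.603,-.05,.003],[.557,.016,.143],[.619,.067,.143]]))
E
```

```text
tcp [ 0.5843 -0.0243  0.2988] t 2.2 q6 0.03 shift mm [-23.5  20.8 181.8] turn [-0.  -0.   1.2]
[0.59338929 0.05944371 0.42408968]
[[352.71102596 256.33125438]
 [343.29859425 209.15077443]
 [277.05357449 174.91262128]
 [360.0556383   84.76334104]]
```

View pics/w1.png

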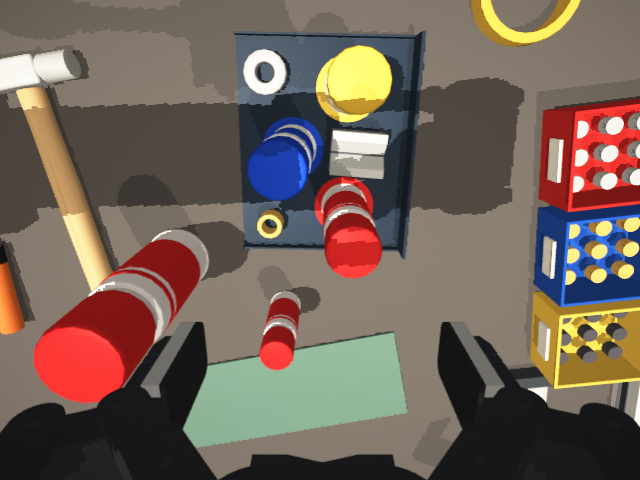

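The wrist view shows the red cap top at about (353,252), 4 px from the predicted (353,256). That agrees to about 3 mm, so the estimate holds. The mat is at the lower middle, and the small and large red cans are at (278,330) and (120,310).

Call:
{"name": "jog_arm", "arguments": {"deltas": [-0.023, 0.021, 0, 0, 0, 1, 1, -0.023, 0.021, 0, 0, 0, 1, 1, -0.023, 0.021, 0.05, 0, 0, 1, 1, -0.023, 0.021, 0.1, 0, 0, 1, 0.8, -0.023, 0.021, 0.14, 0, 0, 1, 0.8, -0.023, 0.021, 0.17, 0, 0, 1, 0.8, -0.023, 0.021, 0.182, 0, 0, 1, 0.8, -0.023, 0.021, 0.182, 0, 0, 1, 0.8]}}

```text
time: 3.05
tool_pos: [0.6011, -0.0492, 0.1151]
tcp_rot: [-2.365, -2.063, 0.004]
wrist_force: [-0.7, -0.7, -0.5]
width: 0.899
grip_force: 0.0
```

```bash
python3 - <<'E'
from h import *
go(.602,-.05,.117,-8)
c=cam('scene'); cv2.imwrite('pics/s1.png',cv2.resize(c['color'][190:350,230:420],None,fx=3.7,fy=3.7))
E
```

```text
tcp [ 0.6011 -0.0492  0.1151] t 3.05 q6 0.01 shift mm [-0.6  1.  -1.9] turn [-0.2 -0.   0.2]
```

View pics/s1.png

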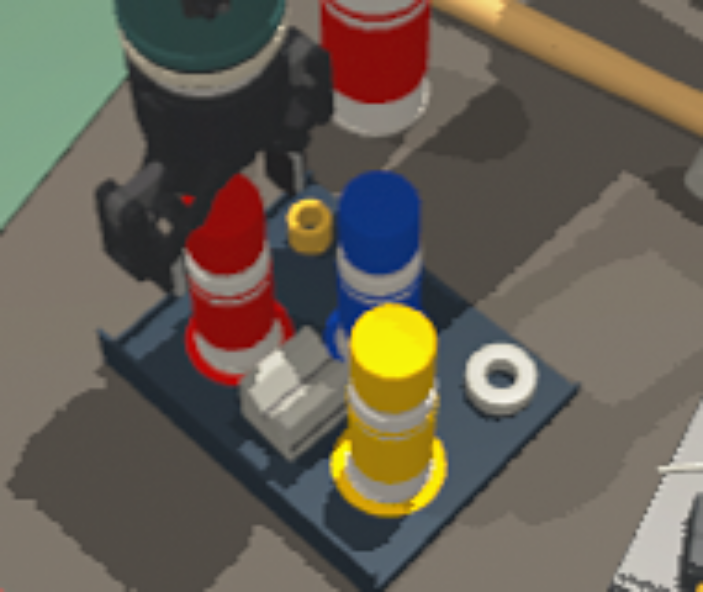

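The fingers straddle the red cap. Closing.

Call:
{"name": "jog_arm", "arguments": {"deltas": [0, 0.001, 0, 0, 0, 0, -1, 0, 0.001, 0, 0, 0, 0, -1, 0, 0.001, 0, 0, 0, 0, -1, 0, 0.001, 0, 0, 0, 0, -1, 0, 0.001, 0, 0, 0, 0, -1, 0, 0.001, 0, 0, 0, 0, -1, 0, 0.001, -0.01, 0, 0, 0, -1, 0, 0.001, -0.03, 0, 0, 0, -1], "squeeze": 40}}

```text
time: 3.9
tool_pos: [0.6022, -0.0506, 0.1458]
tcp_rot: [-2.367, -2.061, 0.004]
wrist_force: [-0.4, 0.3, -1.6]
width: 0.493
grip_force: 40.8
```

```bash
python3 - <<'E'
from h import *
go(.598,-.272,.30,-8);go(.598,-.272,.118,-8)
E
```

```text
tcp [ 0.6022 -0.0506  0.1458] t 3.9 q6 0.01 shift mm [-219.9   25.7 -154.3] turn [-0.2  0.   0.1]
tcp [ 0.6022 -0.0506  0.1458] t 3.9 q6 0.01 shift mm [-219.9   26.4   27.7] turn [-0.2  0.   0.1]
```

Call:
{"name": "jog_arm", "arguments": {"deltas": [0, 0, -0.03, 0, 0, 0, -1, 0, 0, -0.07, 0, 0, 0, -1, -0.02, 0.002, -0.1, 0, 0, 0, -1, -0.06, 0.007, -0.11, 0, 0, 0, -1, -0.1, 0.012, -0.11, 0, 0, 0, -1, -0.14, 0.017, -0.11, 0, 0, 0, -1, -0.18, 0.022, -0.11, 0, 0, 0, -1, -0.21, 0.026, -0.11, 0, 0, 0, -1]}}

```text
time: 4.7
tool_pos: [0.6002, -0.2647, 0.2574]
tcp_rot: [2.37, 2.062, -0.001]
wrist_force: [-0.0, 0.5, -2.3]
width: 0.495
grip_force: 40.9
```

Call:
{"name": "jog_arm", "arguments": {"deltas": [-0.01, 0, 0, 0, 0, 0, -1, -0.01, 0, 0.03, 0, 0, 0, -1, -0.01, 0, 0.07, 0, 0, 0, -1, -0.01, 0, 0.1, 0, 0, 0, -1, -0.01, 0, 0.12, 0, 0, 0, -1, -0.01, 0, 0.125, 0, 0, 0, -1]}}

```text
time: 5.3
tool_pos: [0.5971, -0.2703, 0.1284]
tcp_rot: [-2.364, -2.06, 0.004]
wrist_force: [0.1, -0.1, -1.4]
width: 0.491
grip_force: 41.0
```

```bash
python3 - <<'E'
from h import *
go(.598,-.272,.1165,-8)
E
```

```text
tcp [ 0.5971 -0.2703  0.1284] t 5.3 q6 -0.33 shift mm [-1.6  1.2 11.9] turn [-0.4 -0.1  0.1]
```

Call:
{"name": "jog_arm", "arguments": {"deltas": [0, 0, 0.006, 0, 0, 0, -1, 0, 0, 0.011, 0, 0, 0, -1, 0, 0, 0.012, 0, 0, 0, -1, 0, 0, 0.012, 0, 0, 0, -1]}}

```text
time: 5.7
tool_pos: [0.6001, -0.2723, 0.121]
tcp_rot: [2.368, 2.063, 0.001]
wrist_force: [-0.6, -0.0, -2.2]
width: 0.497
grip_force: 41.0
```

Call:
{"name": "jog_arm", "arguments": {"deltas": [0, 0, 0, 0, 0, 0, 0.2, 0, 0, 0, 0, 0, 0, 0.5, 0, 0, 0, 0, 0, 0, 0.7, 0, 0, 0, 0, 0, 0, 0.7, 0, 0, -0.03, 0, 0, 0, 0.7, 0, 0, -0.07, 0, 0, 0, 0.7, 0, 0, -0.12, 0, 0, 0, 0.7, 0, 0, -0.17, 0, 0, 0, 0.7]}}

```text
time: 6.5
tool_pos: [0.5989, -0.2719, 0.2911]
tcp_rot: [-2.368, -2.063, 0.001]
wrist_force: [1.1, -0.2, 0.7]
width: 0.852
grip_force: 0.0
```

```bash
python3 - <<'E'
from h import *
go(.619,.067,.28,-8)
c=cam('top','t2'); im=c['color']
hsv=cv2.cvtColor(im,cv2.COLOR_BGR2HSV);H,S,V=[hsv[...,i].astype(int) for i in range(3)]
m=((H<6)|(H>174))&(S>180)&(V>100)
n,l,st,ce=cv2.connectedComponentsWithStats(m.astype(np.uint8))
for i in range(1,n):
    if st[i,4]>80: print(st[i],ce[i],onplane(c,[ce[i]],.144)[0],onplane(c,[ce[i]],.003)[0])
E
```

```text
tcp [ 0.5989 -0.2719  0.2911] t 6.5 q6 -0.33 shift mm [338.4 -26.6  11.3] turn [-0.1 -0.   0.1]
[ 291   10   53   67 1615] [316.57151703  50.27182663] [ 0.79166788 -0.0213743   0.144     ] [ 0.86022556 -0.02016956  0.003     ]
[121  45  24  25 105] [131.91428571  56.88571429] [0.78847213 0.26572926 0.144     ] [0.85637344 0.32590103 0.003     ]
[464 159  34  30 745] [480.96107383 173.43624161] [ 0.59584843 -0.26621918  0.144     ] [ 0.62418753 -0.31530215  0.003     ]
[318 170  34  33 293] [334.6996587  186.30375427] [ 0.57920802 -0.04554259  0.144     ] [ 0.60412943 -0.04930169  0.003     ]
[450 173  25  25 200] [458.26  188.685] [ 0.57305986 -0.23080419  0.144     ] [ 0.59671852 -0.27261342  0.003     ]
[394 214  21  20 315] [404.46666667 223.75873016] [ 0.52144003 -0.14832647  0.144     ] [ 0.5344967  -0.17319594  0.003     ]
[ 344  275   45   44 1547] [366.44020685 296.60568843] [ 0.41474533 -0.08946531  0.144     ] [ 0.4058884  -0.10224551  0.003     ]
```

Call:
{"name": "jog_arm", "arguments": {"deltas": [0.33, -0.026, 0, 0, 0, 0, 1, 0.33, -0.026, 0, 0, 0, 0, 1, 0.33, -0.026, 0, 0, 0, 0, 1, 0.33, -0.026, 0, 0, 0, 0, 1, 0.33, -0.026, 0, 0, 0, 0, 1, 0.33, -0.026, 0, 0, 0, 0, 1, 0.33, -0.026, 0, 0, 0, 0, 1, 0.33, -0.026, 0, 0, 0, 0, 1]}}

```text
time: 7.35
tool_pos: [0.6188, 0.0626, 0.2899]
tcp_rot: [-2.363, -2.069, -0.002]
wrist_force: [-0.5, -0.8, -0.5]
width: 1.002
grip_force: 0.0
```

Call:
{"name": "jog_arm", "arguments": {"deltas": [0, 0, 0, 0, 0, 0, 1, 0, 0, 0, 0, 0, 0, 1]}}

```text
time: 7.55
tool_pos: [0.6189, 0.0573, 0.2899]
tcp_rot: [2.369, 2.062, -0.001]
wrist_force: [0.1, -1.0, -0.6]
width: 1.004
grip_force: 0.0
```

```bash
python3 - <<'E'
from h import *
go(.619,.067,.116,-8)
E
```

```text
tcp [0.6189 0.0573 0.2899] t 7.55 q6 0.19 shift mm [  9.7  -1.2 173.9] turn [-0.   0.   0.1]
```

Call:
{"name": "jog_arm", "arguments": {"deltas": [0.01, -0.001, 0.02, 0, 0, 0, 1, 0.01, -0.001, 0.06, 0, 0, 0, 1, 0.01, -0.001, 0.1, 0, 0, 0, 0.8, 0.01, -0.001, 0.14, 0, 0, 0, 0.8, 0.01, -0.001, 0.165, 0, 0, 0, 0.8, 0.01, -0.001, 0.174, 0, 0, 0, 0.8, 0.01, -0.001, 0.174, 0, 0, 0, 0.8, 0.01, -0.001, 0.174, 0, 0, 0, 0.8]}}

```text
time: 8.35
tool_pos: [0.6206, 0.0677, 0.1176]
tcp_rot: [2.369, 2.061, 0.003]
wrist_force: [0.7, -0.2, -0.2]
width: 0.902
grip_force: 0.0
```

Call:
{"name": "jog_arm", "arguments": {"deltas": [0, 0, 0, 0, 0, 0, -1, 0, 0, 0, 0, 0, 0, -1, 0, 0, 0, 0, 0, 0, -1, 0, 0, 0, 0, 0, 0, -1, 0, 0, 0, 0, 0, 0, -1, 0, 0, 0, 0, 0, 0, -1]}}

```text
time: 8.95
tool_pos: [0.6204, 0.0685, 0.118]
tcp_rot: [2.367, 2.063, 0.003]
wrist_force: [-1.2, -0.5, 5.9]
width: 0.496
grip_force: 40.1
```

```bash
python3 - <<'E'
from h import *
go(.410,-.288,.260,-8);go(.410,-.288,.117,-8)
E
```

```text
tcp [0.6204 0.0685 0.118 ] t 8.95 q6 0.21 shift mm [-381.9 -159.2 -142.6] turn [ 0.2 -0.   0.1]
tcp [0.6204 0.0685 0.118 ] t 8.95 q6 0.21 shift mm [-382.  -159.6    0.4] turn [ 0.2 -0.   0.1]
```

Call:
{"name": "jog_arm", "arguments": {"deltas": [0, 0, -0.03, 0, 0, 0, -1, 0, 0, -0.07, 0, 0, 0, -1, 0, 0, -0.12, 0, 0, 0, -1, -0.02, 0, -0.16, 0, 0, 0, -1, -0.06, 0, -0.17, 0, 0, 0, -1, -0.105, 0, -0.17, 0, 0, 0, -1, -0.15, 0, -0.17, 0, 0, 0, -1, -0.195, 0, -0.17, 0, 0, 0, -1]}}

```text
time: 9.75
tool_pos: [0.5919, -0.126, 0.286]
tcp_rot: [2.368, 2.065, 0.0]
wrist_force: [1.3, -0.2, -2.8]
width: 0.493
grip_force: 41.5
```

Call:
{"name": "jog_arm", "arguments": {"deltas": [-0.04, 0, 0, 0, 0, 0, -1, -0.08, -0.01, 0, 0, 0, 0, -1, -0.12, -0.03, 0, 0, 0, 0, -1, -0.15, -0.06, 0, 0, 0, 0, -1, -0.17, -0.09, 0, 0, 0, 0, -1, -0.18, -0.12, 0, 0, 0, 0, -1, -0.187, -0.15, 0, 0, 0, 0, -1, -0.187, -0.16, 0, 0, 0, 0, -1]}}

```text
time: 10.55
tool_pos: [0.4057, -0.2881, 0.2855]
tcp_rot: [-2.37, -2.06, 0.002]
wrist_force: [0.6, 0.3, -2.4]
width: 0.492
grip_force: 41.6
```

Call:
{"name": "jog_arm", "arguments": {"deltas": [0, 0, 0.04, 0, 0, 0, -1, 0, 0, 0.08, 0, 0, 0, -1, 0, 0, 0.12, 0, 0, 0, -1, 0, 0, 0.15, 0, 0, 0, -1, 0, 0, 0.16, 0, 0, 0, -1, 0, 0, 0.16, 0, 0, 0, -1]}}

```text
time: 11.15
tool_pos: [0.4077, -0.2869, 0.1243]
tcp_rot: [-2.365, -2.062, 0.001]
wrist_force: [0.1, -0.4, -1.2]
width: 0.496
grip_force: 41.4
```

```bash
python3 - <<'E'
from h import *
go(.410,-.288,.119,-8)
E
```

```text
tcp [ 0.4077 -0.2869  0.1243] t 11.15 q6 -0.53 shift mm [-0.8  2.4  5.3] turn [-0.2 -0.1  0.1]
```

Call:
{"name": "jog_arm", "arguments": {"deltas": [0, 0.002, 0.004, 0, 0, 0, -1, 0, 0.002, 0.007, 0, 0, 0, -1, 0, 0.002, 0.007, 0, 0, 0, -1, 0, 0.002, 0.007, 0, 0, 0, -1]}}

```text
time: 11.55
tool_pos: [0.411, -0.2888, 0.12]
tcp_rot: [2.367, 2.062, 0.001]
wrist_force: [-0.2, -0.4, -2.5]
width: 0.492
grip_force: 41.4
```

Call:
{"name": "jog_arm", "arguments": {"deltas": [0, 0, 0, 0, 0, 0, 0.2, 0, 0, 0, 0, 0, 0, 0.5, 0, 0, 0, 0, 0, 0, 0.7, 0, 0, 0, 0, 0, 0, 0.7, 0, 0, -0.03, 0, 0, 0, 0.7, 0, 0, -0.07, 0, 0, 0, 0.7, 0, 0, -0.12, 0, 0, 0, 0.7, 0, 0, -0.17, 0, 0, 0, 0.7]}}

```text
time: 12.35
tool_pos: [0.4099, -0.288, 0.2902]
tcp_rot: [-2.368, -2.063, 0.0]
wrist_force: [0.5, -0.8, 0.3]
width: 0.855
grip_force: 0.0
```

```bash
python3 - <<'E'
from h import *
go(.56,.016,.29,82)
c=cam('top','t3'); im=c['color']
hsv=cv2.cvtColor(im,cv2.COLOR_BGR2HSV);H,S,V=[hsv[...,i].astype(int) for i in range(3)]
for nm,m in (('yel',(H>22)&(H<35)&(S>180)&(V>100)),('blu',(H>108)&(H<125)&(S>180)&(V>90))):
  n,l,st,ce=cv2.connectedComponentsWithStats(m.astype(np.uint8))
  for i in range(1,n):
    if st[i,4]>80 and st[i,1]>130: print(nm,st[i],ce[i],onplane(c,[ce[i]],.143)[0],onplane(c,[ce[i]],.003)[0])
E
```

```text
tcp [ 0.4099 -0.288   0.2902] t 12.35 q6 -0.52 shift mm [3.217e+02 1.070e+02 3.000e-01] turn [ -0.   -0.1 -89.9]
yel [254 162  34  34 327] [270.49847095 178.6116208 ] [0.59259723 0.05052387 0.143     ] [0.62003237 0.06635914 0.003     ]
yel [488 283  28  29 588] [501.43537415 296.96428571] [ 0.41050953 -0.29006164  0.143     ] [ 0.40086566 -0.34358073  0.003     ]
blu [  0 146  19  58 317] [  9.49211356 175.51419558] [0.60596537 0.45536826 0.143     ] [0.6361227  0.55364308 0.003     ]
blu [ 45 153   8  22 108] [ 48.24074074 162.65740741] [0.62444305 0.39349921 0.143     ] [0.65836304 0.47917548 0.003     ]
blu [280 188  28  28 595] [293.77647059 201.38319328] [0.55758209 0.01592031 0.143     ] [0.57788701 0.02470916 0.003     ]
blu [282 200  34  29 177] [301.77966102 218.72316384] [0.53136766 0.00426685 0.143     ] [0.54633446 0.01068268 0.003     ]
blu [  0 210  30  36 301] [ 10.35548173 225.97342193] [0.52769712 0.45086335 0.143     ] [0.54191648 0.54822083 0.003     ]
```

Call:
{"name": "jog_arm", "arguments": {"deltas": [0.32, 0.107, 0, 0, 0, -90, 0.9, 0.32, 0.107, 0, 0, 0, -90, 0.9, 0.32, 0.107, 0, 0, 0, -90, 0.9, 0.32, 0.107, 0, 0, 0, -90, 0.9, 0.32, 0.107, 0, 0, 0, -90, 0.9, 0.32, 0.107, 0, 0, 0, -90, 0.9, 0.32, 0.107, 0, 0, 0, -90, 0.9, 0.32, 0.107, 0, 0, 0, -90, 0.9]}}

```text
time: 13.2
tool_pos: [0.5618, 0.0183, 0.2886]
tcp_rot: [0.773, 3.045, 0.003]
wrist_force: [0.6, 0.1, -0.5]
width: 0.95
grip_force: 0.0
```

```bash
python3 - <<'E'
from h import *
go(.558,.016,.29,82)
E
```

```text
tcp [0.5618 0.0183 0.2886] t 13.2 q6 -1.09 shift mm [ 2.3 -3.8 -1.5] turn [  0.1   0.  -20.5]
```

Call:
{"name": "jog_arm", "arguments": {"deltas": [0, 0, 0, 0, 0, -20.5, 0.9, 0, 0, 0, 0, 0, -20.5, 0.9, 0, 0, 0, 0, 0, -20.5, 0.9, 0, 0, 0, 0, 0, -20.5, 0.9, 0, 0, 0, 0, 0, -20.5, 0.9]}}

```text
time: 13.7
tool_pos: [0.5602, 0.0139, 0.2888]
tcp_rot: [-0.239, -3.132, -0.0]
wrist_force: [0.4, 0.9, -0.4]
width: 0.95
grip_force: 0.0
```

```bash
python3 - <<'E'
from h import *
go(.558,.016,.118,82)
E
```

```text
tcp [0.5602 0.0139 0.2888] t 13.7 q6 -1.44 shift mm [  2.5   1.7 170.8] turn [ 0.  -0.  -0.7]
```

Call:
{"name": "jog_arm", "arguments": {"deltas": [0.002, 0.002, 0.02, 0, 0, 0, 0.9, 0.002, 0.002, 0.06, 0, 0, 0, 0.8, 0.002, 0.002, 0.1, 0, 0, 0, 0.8, 0.002, 0.002, 0.14, 0, 0, 0, 0.8, 0.002, 0.002, 0.165, 0, 0, 0, 0.8, 0.002, 0.002, 0.173, 0, 0, 0, 0.8, 0.002, 0.002, 0.173, 0, 0, 0, 0.8, 0.002, 0.002, 0.173, 0, 0, 0, 0.8]}}

```text
time: 14.5
tool_pos: [0.5599, 0.0162, 0.1176]
tcp_rot: [0.237, 3.13, 0.0]
wrist_force: [0.2, -0.2, 0.4]
width: 0.899
grip_force: 0.0
```

Call:
{"name": "jog_arm", "arguments": {"deltas": [0, 0, 0, 0, 0, 0, -1, 0, 0, 0, 0, 0, 0, -1, 0, 0, 0, 0, 0, 0, -1, 0, 0, 0, 0, 0, 0, -1, 0, 0, 0, 0, 0, 0, -1, 0, 0, 0, 0, 0, 0, -1]}}

```text
time: 15.1
tool_pos: [0.5599, 0.0163, 0.1178]
tcp_rot: [0.236, 3.13, 0.0]
wrist_force: [-0.3, 0.2, 6.7]
width: 0.494
grip_force: 40.4
```

```bash
python3 - <<'E'
from h import *
go(.504,-.280,.260,82)
E
```

```text
tcp [0.5599 0.0163 0.1178] t 15.1 q6 -1.44 shift mm [  10.4 -301.3 -142.4] turn [ 0.   0.2 -0.6]
```

Call:
{"name": "jog_arm", "arguments": {"deltas": [0, 0, -0.03, 0, 0, 0, -1, 0, 0, -0.07, 0, 0, 0, -1, 0, 0, -0.12, 0, 0, 0, -1, 0, -0.02, -0.16, 0, 0, 0, -1, 0, -0.06, -0.17, 0, 0, 0, -1, 0.002, -0.105, -0.17, 0, 0, 0, -1, 0.004, -0.15, -0.17, 0, 0, 0, -1, 0.006, -0.195, -0.17, 0, 0, 0, -1]}}

```text
time: 15.9
tool_pos: [0.5226, -0.177, 0.2859]
tcp_rot: [-0.235, -3.133, 0.0]
wrist_force: [-0.4, 0.7, -2.0]
width: 0.491
grip_force: 41.3
```

Call:
{"name": "jog_arm", "arguments": {"deltas": [0.001, -0.04, 0, 0, 0, 0, -1, 0.003, -0.08, 0, 0, 0, 0, -1, 0.004, -0.106, 0, 0, 0, 0, -1, 0.004, -0.106, 0.03, 0, 0, 0, -1, 0.004, -0.106, 0.07, 0, 0, 0, -1, 0.004, -0.106, 0.11, 0, 0, 0, -1, 0.004, -0.106, 0.145, 0, 0, 0, -1, 0.004, -0.106, 0.16, 0, 0, 0, -1]}}

```text
time: 16.7
tool_pos: [0.5005, -0.2781, 0.1213]
tcp_rot: [-0.236, -3.126, -0.006]
wrist_force: [-0.5, 0.9, -1.3]
width: 0.49
grip_force: 41.2
```

```bash
python3 - <<'E'
from h import *
go(.504,-.280,.119,82)
E
```

```text
tcp [ 0.5005 -0.2781  0.1213] t 16.7 q6 -1.97 shift mm [-3.8 -1.4  2.3] turn [ 0.2 -0.4 -0.6]
```

Call:
{"name": "jog_arm", "arguments": {"deltas": [-0.003, 0, 0.003, 0, 0, 0, -1, -0.003, 0, 0.006, 0, 0, 0, -1, -0.003, 0, 0.007, 0, 0, 0, -1, -0.003, 0, 0.007, 0, 0, 0, -1]}}

```text
time: 17.1
tool_pos: [0.5079, -0.281, 0.1209]
tcp_rot: [0.236, 3.13, -0.002]
wrist_force: [-0.2, -0.1, -2.0]
width: 0.495
grip_force: 41.2
```

Call:
{"name": "jog_arm", "arguments": {"deltas": [0, 0, 0, 0, 0, 0, 0.2, 0, 0, 0, 0, 0, 0, 0.5, 0, 0, 0, 0, 0, 0, 0.7, 0, 0, 0, 0, 0, 0, 0.7, 0, 0, -0.03, 0, 0, 0, 0.7, 0, 0, -0.07, 0, 0, 0, 0.7, 0, 0, -0.12, 0, 0, 0, 0.7, 0, 0, -0.17, 0, 0, 0, 0.7]}}

```text
time: 17.9
tool_pos: [0.506, -0.28, 0.2901]
tcp_rot: [-0.236, -3.131, -0.001]
wrist_force: [0.7, -0.7, -0.2]
width: 0.851
grip_force: 0.0
```

```bash
python3 - <<'E'
from h import *
go(.624,-.001,.29,82)
c=cam('top','t4'); im=c['color']
hsv=cv2.cvtColor(im,cv2.COLOR_BGR2HSV);H,S,V=[hsv[...,i].astype(int) for i in range(3)]
for nm,m in (('blu',(H>108)&(H<125)&(S>180)&(V>90)),('vb',(S<60)&(V>100))):
  m[:, :230]=0; m[:130]=0
  if nm=='vb': m[:,330:]=0; m[205:]=0
  n,l,st,ce=cv2.connectedComponentsWithStats(m.astype(np.uint8))
  for i in range(1,n):
    if st[i,4]>80:
      print(nm,st[i],ce[i],onplane(c,[ce[i]],.143)[0],onplane(c,[ce[i]],.003)[0])
      if nm=='vb':
        k=cv2.findContours((l==i).astype(np.uint8),cv2.RETR_EXTERNAL,cv2.CHAIN_APPROX_NONE)[0][0].reshape(-1,2)
        r=cv2.minAreaRect((onplane(c,k,.043)[:,:2]*1000).astype(np.float32)); print(r,cv2.boxPoints(r).round(1).tolist())
cv2.imwrite('pics/crop4.png',cv2.resize(im[130:340,240:520],None,fx=2.8,fy=2.8,interpolation=cv2.INTER_CUBIC))
E
```

```text
tcp [ 0.506  -0.28    0.2901] t 17.9 q6 -1.97 shift mm [-7.480e+01  2.935e+02  2.000e-01] turn [ 0.  -0.1 -0.6]
blu [282 195  34  34 248] [298.46774194 212.44354839] [0.54085179 0.00909497 0.143     ] [0.55774988 0.01649396 0.003     ]
blu [473 219  34  28 636] [490.31446541 234.26100629] [ 0.503911   -0.27687964  0.143     ] [ 0.51328673 -0.32771443  0.003     ]
vb [ 230  130  100   75 2032] [263.60777559 150.55905512] [0.63565978 0.06070947 0.143     ] [0.67186387 0.07861886 0.003     ]
((632.8330688476562, 46.99200439453125), (172.04026794433594, 129.6976318359375), 89.06539154052734) [[566.5999755859375, -38.0], [696.2999877929688, -40.099998474121094], [699.0999755859375, 131.89999389648438], [569.4000244140625, 134.10000610351562]]
vb [288 156  29  37 804] [301.92412935 174.16293532] [0.59857301 0.0032789  0.143     ] [0.62722502 0.00949354 0.003     ]
((619.5858154296875, 7.836879730224609), (42.927574157714844, 57.86389923095703), 78.82856750488281) [[587.0, -7.599999904632568], [643.7999877929688, -18.799999237060547], [652.0999755859375, 23.299999237060547], [595.4000244140
[... 403 characters left out ...]
55705 186.08053691] [ 0.5799215  -0.03260606  0.143     ] [ 0.60477545 -0.03369876  0.003     ]
((597.0092163085938, -32.45670700073242), (12.01016616821289, 39.86920928955078), 89.07501983642578) [[577.0, -38.099998474121094], [616.7999877929688, -38.79999923706055], [617.0, -26.799999237060547], [577.2000122070312, -26.100000381469727]]
vb [288 199  22   6  96] [298.5 202. ] [0.5565416  0.00887363 0.143     ] [0.57663464 0.01622755 0.003     ]
((571.7576904296875, 14.1007719039917), (35.922157287597656, 8.623017311096191), 89.0924301147461) [[567.2000122070312, -3.799999952316284], [575.7999877929688, -3.9000000953674316], [576.4000244140625, 32.0], [567.7000122070312, 32.099998474121094]]
```

View pics/crop4.png

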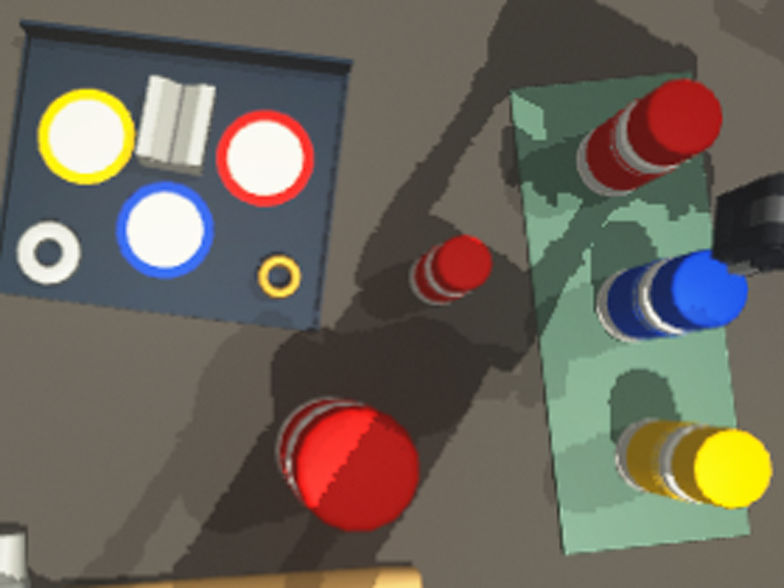

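All three cans stand upright on the mat. The marks are free, and the V-block top face is centred at about pixel (303,173).

```bash
python3 - <<'E'
from h import *
c=cam('top')
q=np.array([(150,76),(215,85),(205,165),(137,155)])/2.8+[240,130]
P=onplane(c,q,.043);print(P.round(4),P.mean(0))
im=c['color'];hsv=cv2.cvtColor(im,cv2.COLOR_BGR2HSV)
# plate: bright edges, rows free of the gauge
g=cv2.cvtColor(im,cv2.COLOR_BGR2GRAY)
for r in(230,250,270,290): print(r,g[r,90:118].tolist(),g[r,190:210].tolist())
for x in(130,160,185): print(x,g[295:318,x].tolist())
go(P[:,0].mean(),P[:,1].mean(),.29,81)
E
```

```text
[[ 0.649   0.0218  0.043 ]
 [ 0.6427 -0.0182  0.043 ]
 [ 0.5931 -0.0113  0.043 ]
 [ 0.5999  0.0302  0.043 ]] [0.62119997 0.00563271 0.043     ]
230 [105, 105, 105, 104, 104, 105, 105, 104, 106, 105, 103, 146, 164, 163, 165, 165, 165, 166, 165, 165, 165, 165, 164, 165, 166, 166, 165, 165] [176, 174, 179, 98, 79, 49, 54, 65, 67, 67, 67, 105, 107, 106, 106, 107, 107, 107, 106, 107]
250 [104, 105, 104, 106, 104, 105, 105, 105, 105, 105, 104, 105, 103, 158, 168, 165, 166, 166, 165, 166, 166, 166, 165, 166, 166, 166, 166, 166] [176, 177, 177, 178, 178, 145, 92, 52, 45, 66, 67, 68, 67, 106, 107, 107, 106, 107, 106, 106]
270 [106, 105, 104, 105, 104, 105, 105, 105, 105, 104, 104, 105, 105, 105, 105, 158, 168, 165, 166, 166, 167, 168, 168, 167, 167, 167, 168, 168] [179, 180, 181, 179, 180, 181, 181, 185, 83, 70, 47, 58, 67, 67, 67, 92, 105, 106, 106, 106]
290 [105, 104, 104, 104, 104, 103, 105, 105, 105, 104, 104, 105, 105, 105, 104, 105, 105, 158, 171, 167, 166, 168, 168, 168, 168, 169, 168, 168] [181, 181, 182, 181, 181, 182, 182, 183, 183, 188, 103, 80, 48, 50, 65, 67, 65, 66, 104, 106]
130 [171, 171, 171, 171, 170, 172, 171, 172, 171, 171, 172, 171, 171, 171, 139, 90, 105, 105, 104, 104, 104, 105, 105]
160 [177, 177, 178, 177, 178, 177, 177, 177, 177, 178, 125, 96, 104, 105, 106, 106, 105, 107, 105, 106, 106, 105, 106]
185 [181, 181, 181, 181, 181, 181, 191, 143, 104, 107, 106, 106, 106, 105, 106, 106, 106, 106, 106, 106, 106, 106, 104]
tcp [ 0.5105 -0.2827  0.299 ] t 18.0 q6 -1.97 shift mm [-66.1 301.7   8. ] turn [-0.4  0.9  0.4]
```

Call:
{"name": "jog_arm", "arguments": {"deltas": [-0.069, 0.303, 0, 0, 0, 0, 1, -0.069, 0.303, 0, 0, 0, 0, 1, -0.069, 0.303, 0, 0, 0, 0, 1, -0.069, 0.303, 0, 0, 0, 0, 1, -0.069, 0.303, 0, 0, 0, 0, 1, -0.069, 0.303, 0, 0, 0, 0, 1, -0.069, 0.303, 0, 0, 0, 0, 1, -0.069, 0.303, 0, 0, 0, 0, 1]}}

```text
time: 18.8
tool_pos: [0.6204, 0.0107, 0.2882]
tcp_rot: [-0.231, -3.132, 0.0]
wrist_force: [0.8, 0.1, -0.9]
width: 1.001
grip_force: 0.0
```

Call:
{"name": "jog_arm", "arguments": {"deltas": [0, 0, 0, 0, 0, 0, 1, 0, 0, 0, 0, 0, 0, 1]}}

```text
time: 19.0
tool_pos: [0.6197, 0.0072, 0.2888]
tcp_rot: [-0.239, -3.132, 0.001]
wrist_force: [0.3, 0.1, 0.2]
width: 1.002
grip_force: 0.0
```

```bash
python3 - <<'E'
from h import *
go(.621,.0056,.026,81.5)
c=cam('top')
L=onplane(c,[(100.7,230),(106.7,290)],.045);Rr=onplane(c,[(193,230),(199.7,290)],.045);B=onplane(c,[(130,309.2),(160,305.3),(185,302.2)],.045)
print(L.round(4),Rr.round(4),B.round(4))
c=cam('wrist','w5'); print(proj(c,[[.621,.0056,.043],[.646,.002,.043],[.596,.0095,.043]]))
E
```

```text
tcp [0.6197 0.0072 0.2888] t 19.0 q6 -1.45 shift mm [ -1.6  -1.2 262.8] turn [-0.  -0.  -0.2]
[[0.528  0.3557 0.045 ]
 [0.4251 0.3435 0.045 ]] [[0.5255 0.1948 0.045 ]
 [0.4235 0.183  0.045 ]] [[0.3922 0.3026 0.045 ]
 [0.3984 0.2509 0.045 ]
 [0.4032 0.2081 0.045 ]]
[[319.6539964  199.20230127]
 [319.97711448 225.2949769 ]
 [319.64315466 171.90842887]]
```

View pics/w5.png

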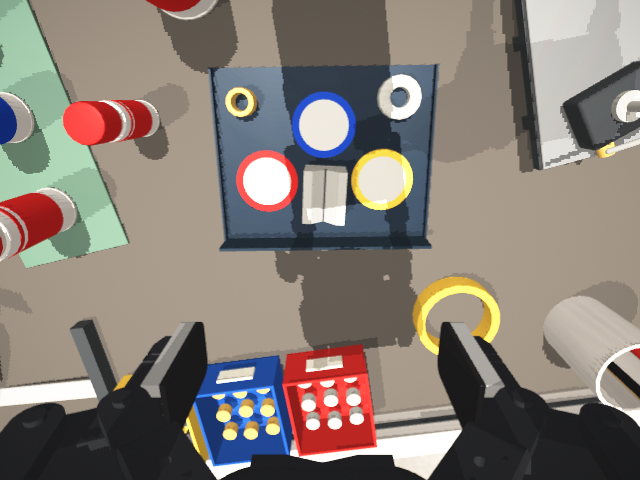

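The wrist view shows the V-block top face at about x 302–347, y 165–226, with its groove line at x≈325. The predicted centre was 320, so I'm checking this against the mark centres.

```bash
python3 - <<'E'
from h import *
c=cam('wrist'); im=c['color']
print(proj(c,[[.604,-.0493,.003],[.620,.0664,.003],[.5577,.0165,.003]]))
print(onplane(c,[(267,180.5),(382,180),(324,125)],.003).round(4))
g=cv2.cvtColor(im,cv2.COLOR_BGR2GRAY)
for r in(175,190,205,215): print(r,g[r,296:352].tolist())
print(g[158:232,315].tolist())
E
```

```text
[[263.65898161 182.00144475]
 [378.91080813 180.15923601]
 [320.7598871  124.85586436]]
[[ 0.603  -0.0457  0.003 ]
 [ 0.6203  0.0695  0.003 ]
 [ 0.5583  0.0196  0.003 ]]
175 [94, 73, 56, 56, 57, 56, 56, 159, 214, 214, 213, 214, 214, 213, 212, 208, 193, 181, 181, 178, 179, 180, 179, 181, 181, 181, 182, 170, 127, 102, 165, 199, 198, 199, 200, 198, 200, 202, 200, 200, 200, 197, 201, 208, 211, 210, 210, 211, 210, 210, 210, 157, 41, 40, 41, 111]
190 [89, 54, 54, 53, 54, 54, 100, 180, 213, 213, 213, 212, 212, 212, 211, 200, 184, 181, 179, 179, 181, 181, 179, 181, 181, 180, 181, 144, 87, 158, 201, 197, 199, 200, 199, 198, 200, 199, 200, 200, 198, 201, 209, 210, 209, 209, 210, 209, 209, 209, 154, 39, 39, 39, 40, 39]
205 [55, 53, 55, 54, 53, 54, 158, 212, 213, 211, 212, 211, 211, 211, 207, 192, 179, 180, 176, 179, 179, 177, 179, 179, 180, 181, 158, 110, 137, 187, 198, 198, 199, 198, 198, 199, 199, 199, 199, 198, 199, 205, 210, 209, 223, 232, 232, 232, 232, 179, 48, 65, 79, 79, 78, 78]
215 [54, 54, 54, 53, 54, 75, 166, 212, 211, 212, 211, 247, 254, 255, 253, 247, 244, 243, 242, 244, 243, 242, 243, 243, 244, 243, 216, 171, 239, 251, 251, 251, 251, 251, 251, 251, 251, 251, 251, 252, 254, 254, 254, 254, 254, 254, 254, 254, 246, 130, 92, 92, 92, 92, 92, 92]
[50, 54, 48, 41, 41, 41, 67, 142, 142, 142, 143, 149, 150, 179, 178, 178, 178, 178, 177, 177, 177, 178, 178, 179, 178, 178, 178, 178, 179, 179, 179, 179, 179, 179, 179, 179, 179, 178, 178, 178, 178, 179, 178, 179, 178, 179, 179, 179, 179, 197, 244, 244, 244, 244, 244, 243, 244, 244, 244, 244, 243, 243, 243, 243, 236, 95, 74, 75, 71, 52, 52, 52, 60, 90]
```

Call:
{"name": "jog_arm", "arguments": {"deltas": [0, 0.001, 0.045, 0, 0, 0, 1, 0, 0.001, 0.09, 0, 0, 0, 1, 0, 0.001, 0.135, 0, 0, 0, 1, 0, 0.001, 0.175, 0, 0, 0, 1, 0, 0.001, 0.21, 0, 0, 0, 1, 0, 0.001, 0.235, 0, 0, 0, 1, 0, 0.001, 0.252, 0, 0, 0, 1, 0, 0.001, 0.262, 0, 0, 0, 1]}}

```text
time: 19.95
tool_pos: [0.6196, 0.0092, 0.0255]
tcp_rot: [-0.238, -3.131, 0.0]
wrist_force: [-0.1, 0.4, 0.3]
width: 1.002
grip_force: 0.0
```

Call:
{"name": "jog_arm", "arguments": {"deltas": [0, 0, 0, 0, 0, 0, -1, 0, 0, 0, 0, 0, 0, -1, 0, 0, 0, 0, 0, 0, -1, 0, 0, 0, 0, 0, 0, -1, 0, 0, 0, 0, 0, 0, -1, 0, 0, 0, 0, 0, 0, -1, 0, 0, 0, 0, 0, 0, -1], "squeeze": 80}}

```text
time: 20.65
tool_pos: [0.6224, 0.0096, 0.0294]
tcp_rot: [0.236, 3.128, -0.0]
wrist_force: [0.5, -1.5, 6.2]
width: 0.454
grip_force: 81.7
```

```bash
python3 - <<'E'
from h import *
go(.46,.25,.2,96.6)
E
```

```text
tcp [0.6224 0.0096 0.0294] t 20.65 q6 -1.44 shift mm [ 195.8  213.4 -171.4] turn [ -0.    0.2 -15.2]
```

Call:
{"name": "jog_arm", "arguments": {"deltas": [0, 0, -0.03, 0, 0, 0, -1, 0, 0, -0.075, 0, 0, 0, -1, 0.02, 0, -0.11, 0, 0, 0, -1, 0.06, 0, -0.12, 0, 0, 0, -1, 0.105, 0.01, -0.12, 0, 0, -4, -1, 0.145, 0.03, -0.12, 0, 0, -8, -1, 0.175, 0.06, -0.12, 0, 0, -12, -1, 0.195, 0.095, -0.12, 0, 0, -15, -1]}}

```text
time: 21.45
tool_pos: [0.4377, 0.1331, 0.1455]
tcp_rot: [0.176, -3.133, 0.001]
wrist_force: [0.8, -0.6, -6.6]
width: 0.46
grip_force: 82.0
```

```bash
python3 - <<'E'
from h import *
go(.447,.266,.15,96.6)
E
```

```text
tcp [0.4377 0.1331 0.1455] t 21.45 q6 -1.44 shift mm [-24.1 131.1  -4.6] turn [-0.  -0.2 -0.2]
```

Call:
{"name": "jog_arm", "arguments": {"deltas": [-0.005, 0.03, 0, 0, 0, 0, -1, -0.012, 0.06, 0, 0, 0, 0, -1, -0.018, 0.09, 0, 0, 0, 0, -1, -0.022, 0.115, 0, 0, 0, 0, -1, -0.024, 0.128, 0, 0, 0, 0, -1, -0.024, 0.128, 0, 0, 0, 0, -1, -0.024, 0.128, 0.02, 0, 0, 0, -1, -0.024, 0.128, 0.04, 0, 0, 0, -1]}}

```text
time: 22.25
tool_pos: [0.4515, 0.2622, 0.1068]
tcp_rot: [-0.175, 3.136, -0.0]
wrist_force: [0.1, -0.5, -6.7]
width: 0.459
grip_force: 82.1
```

Call:
{"name": "jog_arm", "arguments": {"deltas": [0, 0, 0, 0, 0, 0, -1, 0, 0, 0, 0, 0, 0, -1, 0, 0, 0, 0, 0, 0, -1]}}

```text
time: 22.55
tool_pos: [0.4521, 0.2627, 0.1079]
tcp_rot: [-0.174, 3.135, 0.001]
wrist_force: [1.1, 0.2, -5.6]
width: 0.457
grip_force: 81.6
```

```bash
python3 - <<'E'
from h import *
go(.447,.266,.072,96.6)
c=cam('scene'); cv2.imwrite('pics/s6.png',cv2.resize(c['color'][220:400,340:530],None,fx=3.3,fy=3.3))
E
```

```text
tcp [0.4521 0.2627 0.1079] t 22.55 q6 -1.2 shift mm [ 4.8  3.8 35.9] turn [ 0.   0.1 -0.3]
```

View pics/s6.png

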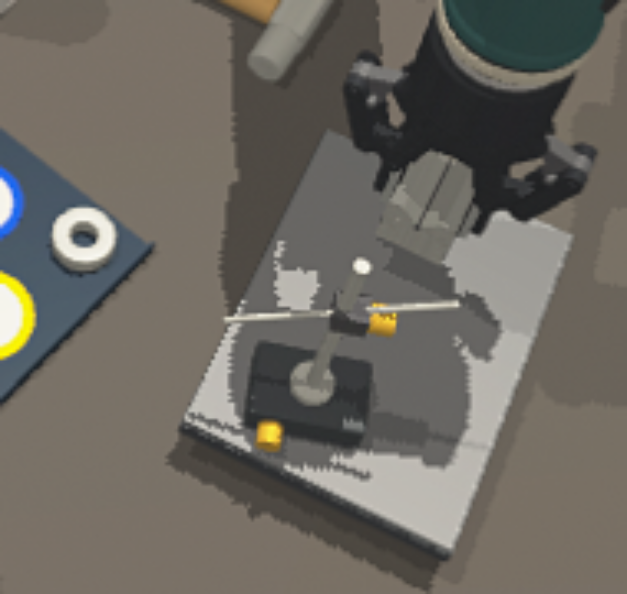

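The block is held clear over the free half and the gauge is untouched. Lowering gently.

Call:
{"name": "jog_arm", "arguments": {"deltas": [0.002, 0.003, 0.008, 0, 0, 0, -1, 0.003, 0.003, 0.016, 0, 0, 0, -1, 0.003, 0.003, 0.023, 0, 0, 0, -1, 0.003, 0.003, 0.028, 0, 0, 0, -1, 0.003, 0.003, 0.031, 0, 0, 0, -1, 0.003, 0.003, 0.033, 0, 0, 0, -1, 0.003, 0.003, 0.033, 0, 0, 0, -1, 0.003, 0.003, 0.033, 0, 0, 0, -1]}}

```text
time: 23.4
tool_pos: [0.4483, 0.2657, 0.0741]
tcp_rot: [-0.175, 3.136, 0.0]
wrist_force: [0.3, 0.1, -6.0]
width: 0.455
grip_force: 81.8
```

Call:
{"name": "jog_arm", "arguments": {"deltas": [0, 0, 0.001, 0, 0, 0, -1, 0, 0, 0.002, 0, 0, 0, -1, 0, 0, 0.002, 0, 0, 0, -1, 0, 0, 0.002, 0, 0, 0, -1]}}

```text
time: 23.8
tool_pos: [0.4481, 0.2656, 0.072]
tcp_rot: [-0.175, 3.137, 0.0]
wrist_force: [-0.5, -1.0, -5.9]
width: 0.453
grip_force: 81.8
```

Call:
{"name": "jog_arm", "arguments": {"deltas": [0, 0, 0.001, 0, 0, 0, -1, 0, 0, 0.001, 0, 0, 0, -1, 0, 0, 0.002, 0, 0, 0, -1, 0, 0, 0.002, 0, 0, 0, -1]}}

```text
time: 24.2
tool_pos: [0.4483, 0.2657, 0.0714]
tcp_rot: [-0.175, 3.137, -0.0]
wrist_force: [-3.8, -3.2, 6.6]
width: 0.455
grip_force: 83.5
```

Call:
{"name": "jog_arm", "arguments": {"deltas": [0, 0, 0.001, 0, 0, 0, -1, 0, 0, 0.001, 0, 0, 0, -1]}}

```text
time: 24.4
tool_pos: [0.4483, 0.2657, 0.0713]
tcp_rot: [0.175, -3.137, 0.0]
wrist_force: [-8.5, -2.8, 13.4]
width: 0.451
grip_force: 84.3
```

Call:
{"name": "jog_arm", "arguments": {"deltas": [0, 0, -0.002, 0, 0, 0, -1, 0, 0, -0.002, 0, 0, 0, -0.2, 0, 0, -0.002, 0, 0, 0, 0.3, 0, 0, -0.002, 0, 0, 0, 0.7, 0, 0, -0.002, 0, 0, 0, 0.7, 0, 0, -0.02, 0, 0, 0, 0.7, 0, 0, -0.06, 0, 0, 0, 0.7, 0, 0, -0.1, 0, 0, 0, 0.7]}}

```text
time: 25.2
tool_pos: [0.4474, 0.2652, 0.1691]
tcp_rot: [0.174, -3.134, 0.002]
wrist_force: [0.1, 0.3, 0.8]
width: 0.85
grip_force: 0.0
```

Call:
{"name": "jog_arm", "arguments": {"deltas": [0.01, -0.04, -0.045, 0, 0, 0, 0.8, 0.02, -0.08, -0.09, 0, 0, 0, 0.8, 0.02, -0.12, -0.12, 0, 0, 0, 0.8, 0.02, -0.16, -0.12, 0, 0, 0, 0.8, 0.02, -0.2, -0.12, 0, 0, 0, 0.8, 0.02, -0.2, -0.12, 0, 0, 0, 0.8]}}

```text
time: 25.8
tool_pos: [0.4515, 0.0597, 0.2906]
tcp_rot: [-0.164, 3.134, -0.004]
wrist_force: [-0.8, 0.8, 0.2]
width: 0.903
grip_force: 0.0
```

```bash
python3 - <<'E'
from h import *
go(.506,-.280,.29,82); go(.598,-.271,.29,-8)
c=cam('top'); cv2.imwrite('pics/t7.png',c['color'])
im=c['color'];hsv=cv2.cvtColor(im,cv2.COLOR_BGR2HSV);H,S,V=[hsv[...,i].astype(int) for i in range(3)]
for nm,m in (('blu',(H>108)&(H<125)&(S>180)&(V>60)),('red',((H<6)|(H>174))&(S>180)&(V>60)),('yel',(H>22)&(H<35)&(S>180)&(V>60))):
  m[:, :420]=0; m[:130]=0
  n,l,st,ce=cv2.connectedComponentsWithStats(m.astype(np.uint8))
  for i in range(1,n):
    if st[i,4]>80: print(nm,st[i],ce[i],onplane(c,[ce[i]],.144)[0])
E
```

```text
tcp [0.4515 0.0597 0.2906] t 25.8 q6 -1.6 shift mm [ -18.7 -343.6    1.5] turn [-0.1  0.2 14. ]
tcp [0.4515 0.0597 0.2906] t 25.8 q6 -1.6 shift mm [-111.1 -344.2    1.8] turn [ -0.3   0.1 -76. ]
blu [479 220  28  27 596] [492.47483221 232.94295302] [ 0.50576558 -0.27986296  0.144     ]
red [464 158  34  31 760] [480.74210526 173.34868421] [ 0.59598558 -0.26589142  0.144     ]
red [450 173  23  25 229] [457.51091703 187.63755459] [ 0.57466071 -0.22973306  0.144     ]
yel [488 283  28  29 617] [500.96920583 296.99837925] [ 0.41054246 -0.28897719  0.144     ]
```

View pics/t7.png

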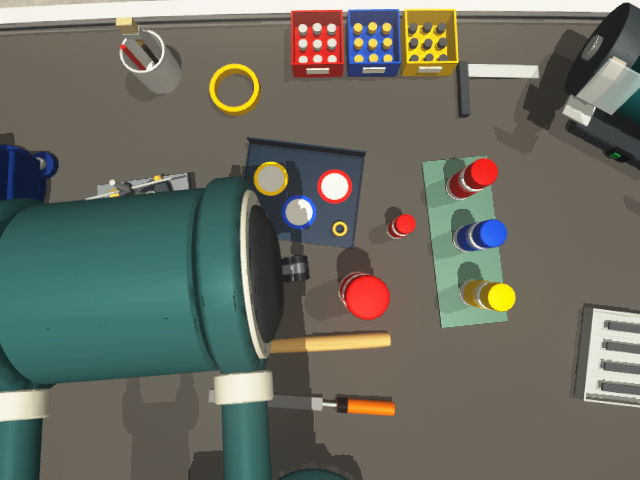

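The arm hides the V-block in this view. The cans are still upright on the mat, with red at (480,173), blue at (492,233) and yellow at (501,297).

Call:
{"name": "jog_arm", "arguments": {"deltas": [-0.019, -0.343, 0, 0, 0, 14, 0.8, -0.019, -0.343, 0, 0, 0, 14, 0.8, -0.019, -0.343, 0, 0, 0, 14, 0.8, -0.019, -0.343, 0, 0, 0, 14, 0.8, -0.019, -0.343, 0, 0, 0, 14, 0.8, -0.019, -0.343, 0, 0, 0, 14, 0.8, -0.019, -0.343, 0, 0, 0, 14, 0.8, -0.019, -0.343, 0, 0, 0, 14, 0.8]}}

```text
time: 26.65
tool_pos: [0.5085, -0.2775, 0.2878]
tcp_rot: [-0.214, -3.134, 0.002]
wrist_force: [-0.4, 0.4, -1.0]
width: 0.903
grip_force: 0.0
```

Call:
{"name": "jog_arm", "arguments": {"deltas": [0, 0, 0, 0, 0, 0, 0.8, 0, 0, 0, 0, 0, 0, 0.8]}}

```text
time: 26.85
tool_pos: [0.5077, -0.2724, 0.2884]
tcp_rot: [-0.206, -3.134, -0.002]
wrist_force: [0.0, 0.4, -0.9]
width: 0.904
grip_force: 0.0
```

```bash
python3 - <<'E'
from h import *
go(.506,-.280,.119,82)
c=cam('top')
q=c['color'][240:320,95:215]; cv2.imwrite('pics/t8.png',cv2.resize(q,None,fx=5,fy=5,interpolation=cv2.INTER_CUBIC))
E
```

```text
tcp [ 0.5077 -0.2724  0.2884] t 26.85 q6 -1.98 shift mm [  0.5  -8.  169.4] turn [ 0.1 -0.1  0.5]
```

View pics/t8.png

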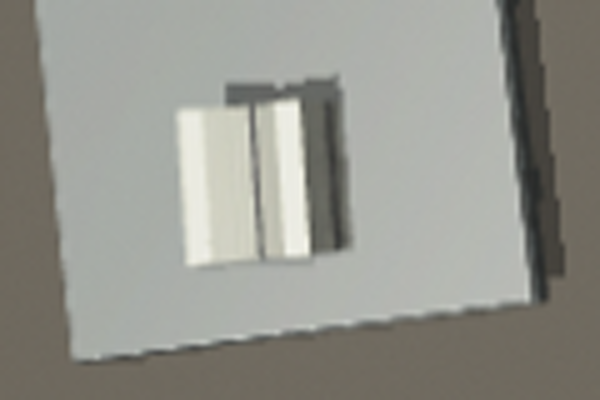

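The V-block stands on the free half with its groove along the long side. In the crop it spans (180–310, 100–265), with about 25 mm to the near edge. Next comes the blue can.

Call:
{"name": "jog_arm", "arguments": {"deltas": [0, -0.008, 0.02, 0, 0, 0, 0.8, 0, -0.008, 0.06, 0, 0, 0, 0.8, 0, -0.008, 0.1, 0, 0, 0, 0.8, 0, -0.008, 0.14, 0, 0, 0, 0.8, 0, -0.008, 0.163, 0, 0, 0, 0.8, 0, -0.008, 0.17, 0, 0, 0, 0.8, 0, -0.008, 0.17, 0, 0, 0, 0.8, 0, -0.008, 0.17, 0, 0, 0, 0.8]}}

```text
time: 27.7
tool_pos: [0.5077, -0.2821, 0.1208]
tcp_rot: [0.207, 3.132, -0.002]
wrist_force: [0.1, 0.1, 0.3]
width: 0.901
grip_force: 0.0
```

Call:
{"name": "jog_arm", "arguments": {"deltas": [0, 0, 0, 0, 0, 0, -1, 0, 0, 0, 0, 0, 0, -1, 0, 0, 0, 0, 0, 0, -1, 0, 0, 0, 0, 0, 0, -1, 0, 0, 0, 0, 0, 0, -1, 0, 0, 0, 0, 0, 0, -1], "squeeze": 40}}

```text
time: 28.3
tool_pos: [0.5075, -0.2824, 0.1208]
tcp_rot: [0.209, 3.132, -0.001]
wrist_force: [0.0, 2.3, 6.9]
width: 0.497
grip_force: 39.9
```

```bash
python3 - <<'E'
from h import *
go(.559,.017,.286,82)
E
```

```text
tcp [ 0.5075 -0.2824  0.1208] t 28.3 q6 -1.99 shift mm [ -11.6  303.5 -165.3] turn [-0.   0.2  0.4]
```

Call:
{"name": "jog_arm", "arguments": {"deltas": [0, 0, -0.03, 0, 0, 0, -1, 0, 0, -0.07, 0, 0, 0, -1, 0, 0, -0.12, 0, 0, 0, -1, 0, 0.02, -0.155, 0, 0, 0, -1, -0.002, 0.06, -0.165, 0, 0, 0, -1, -0.004, 0.105, -0.165, 0, 0, 0, -1, -0.006, 0.15, -0.165, 0, 0, 0, -1, -0.008, 0.195, -0.165, 0, 0, 0, -1]}}

```text
time: 29.1
tool_pos: [0.5399, -0.0886, 0.2839]
tcp_rot: [0.21, 3.134, -0.0]
wrist_force: [0.8, 0.2, -2.2]
width: 0.495
grip_force: 41.1
```

Call:
{"name": "jog_arm", "arguments": {"deltas": [-0.002, 0.04, 0, 0, 0, 0, -1, -0.003, 0.075, 0, 0, 0, 0, -1, -0.004, 0.1, 0, 0, 0, 0, -1, -0.004, 0.108, 0, 0, 0, 0, -1, -0.004, 0.108, 0.03, 0, 0, 0, -1, -0.004, 0.108, 0.07, 0, 0, 0, -1, -0.004, 0.108, 0.11, 0, 0, 0, -1, -0.004, 0.108, 0.14, 0, 0, 0, -1]}}

```text
time: 29.9
tool_pos: [0.5568, 0.0157, 0.1411]
tcp_rot: [-0.209, -3.132, 0.001]
wrist_force: [-0.1, -1.4, -1.2]
width: 0.493
grip_force: 41.2
```

Call:
{"name": "jog_arm", "arguments": {"deltas": [0, 0, 0, 0, 0, 0, -1, 0, 0, 0, 0, 0, 0, -1, 0, 0, 0, 0, 0, 0, -1]}}

```text
time: 30.2
tool_pos: [0.5603, 0.0162, 0.1464]
tcp_rot: [0.209, 3.131, 0.0]
wrist_force: [0.2, -0.8, -0.9]
width: 0.495
grip_force: 41.1
```

```bash
python3 - <<'E'
from h import *
go(.559,.017,.1198,82)
E
```

```text
tcp [0.5603 0.0162 0.1464] t 30.2 q6 -1.45 shift mm [ 1.5  0.7 26.6] turn [0.  0.2 0.3]
```

Call:
{"name": "jog_arm", "arguments": {"deltas": [0, 0.001, 0.01, 0, 0, 0, -1, 0, 0.001, 0.018, 0, 0, 0, -1, 0, 0.001, 0.023, 0, 0, 0, -1, 0, 0.001, 0.026, 0, 0, 0, -1, 0, 0.001, 0.027, 0, 0, 0, -1, 0, 0.001, 0.027, 0, 0, 0, -1, 0, 0.001, 0.027, 0, 0, 0, -1]}}

```text
time: 30.9
tool_pos: [0.5597, 0.0181, 0.1197]
tcp_rot: [0.209, 3.133, 0.001]
wrist_force: [-4.3, 1.9, 11.9]
width: 0.495
grip_force: 41.2
```

Call:
{"name": "jog_arm", "arguments": {"deltas": [0, 0, 0, 0, 0, 0, 0.2, 0, 0, 0, 0, 0, 0, 0.5, 0, 0, 0, 0, 0, 0, 0.7, 0, 0, 0, 0, 0, 0, 0.7, 0, 0, -0.03, 0, 0, 0, 0.7, 0, 0, -0.07, 0, 0, 0, 0.7, 0, 0, -0.12, 0, 0, 0, 0.7, 0, 0, -0.17, 0, 0, 0, 0.7]}}

```text
time: 31.7
tool_pos: [0.5579, 0.0176, 0.2877]
tcp_rot: [-0.209, -3.133, 0.0]
wrist_force: [0.7, -0.3, 0.2]
width: 0.851
grip_force: 0.0
```

```bash
python3 - <<'E'
from h import *
go(.598,-.269,.29,-8)
E
```

```text
tcp [0.5579 0.0176 0.2877] t 31.7 q6 -1.45 shift mm [ -77.8 -278.7   -2.3] turn [  0.1  -0.1 -89.6]
```

Call:
{"name": "jog_arm", "arguments": {"deltas": [-0.078, -0.278, -0.002, 0, 0, 90.4, 0.8, -0.078, -0.278, -0.002, 0, 0, 90.4, 0.8, -0.078, -0.278, -0.002, 0, 0, 90.4, 0.8, -0.078, -0.278, -0.002, 0, 0, 90.4, 0.8, -0.078, -0.278, -0.002, 0, 0, 90.4, 0.8, -0.078, -0.278, -0.002, 0, 0, 90.4, 0.8, -0.078, -0.278, -0.002, 0, 0, 90.4, 0.8, -0.078, -0.278, -0.002, 0, 0, 90.4, 0.8]}}

```text
time: 32.5
tool_pos: [0.5987, -0.2702, 0.2879]
tcp_rot: [-1.953, -2.459, 0.0]
wrist_force: [-0.1, -1.0, -0.7]
width: 0.9
grip_force: 0.0
```

Call:
{"name": "jog_arm", "arguments": {"deltas": [0, 0, 0, 0, 0, 22, 0.8, 0, 0, 0, 0, 0, 22, 0.8, 0, 0, 0, 0, 0, 22, 0.8, 0, 0, 0, 0, 0, 22, 0.8, 0, 0, 0, 0, 0, 22, 0.8]}}

```text
time: 33.0
tool_pos: [0.5989, -0.2683, 0.2886]
tcp_rot: [-2.375, -2.055, 0.0]
wrist_force: [-0.4, -0.2, -0.1]
width: 0.9
grip_force: 0.0
```

```bash
python3 - <<'E'
from h import *
go(.598,-.270,.119,-8)
E
```

```text
tcp [ 0.5989 -0.2683  0.2886] t 33.0 q6 -0.31 shift mm [ -1.9  -0.6 169.6] turn [-0.  -0.  -0.3]
```

Call:
{"name": "jog_arm", "arguments": {"deltas": [-0.003, 0, 0.02, 0, 0, 0, 0.8, -0.003, 0, 0.06, 0, 0, 0, 0.8, -0.003, 0, 0.1, 0, 0, 0, 0.8, -0.003, 0, 0.14, 0, 0, 0, 0.8, -0.003, 0, 0.163, 0, 0, 0, 0.8, -0.003, 0, 0.17, 0, 0, 0, 0.8, -0.003, 0, 0.17, 0, 0, 0, 0.8, -0.003, 0, 0.17, 0, 0, 0, 0.8]}}

```text
time: 33.8
tool_pos: [0.5998, -0.2718, 0.1208]
tcp_rot: [2.375, 2.052, 0.002]
wrist_force: [-0.0, 1.0, 0.8]
width: 0.898
grip_force: 0.0
```

Call:
{"name": "jog_arm", "arguments": {"deltas": [0, 0, 0, 0, 0, 0, -1, 0, 0, 0, 0, 0, 0, -1, 0, 0, 0, 0, 0, 0, -1, 0, 0, 0, 0, 0, 0, -1, 0, 0, 0, 0, 0, 0, -1, 0, 0, 0, 0, 0, 0, -1]}}

```text
time: 34.4
tool_pos: [0.5995, -0.2718, 0.121]
tcp_rot: [2.376, 2.052, 0.001]
wrist_force: [-0.8, -0.0, 6.9]
width: 0.495
grip_force: 40.4
```

```bash
python3 - <<'E'
from h import *
go(.604,-.049,.286,-8)
c=cam('top');im=c['color'];hsv=cv2.cvtColor(im,cv2.COLOR_BGR2HSV);H,S,V=[hsv[...,i].astype(int) for i in range(3)]
m=(H>108)&(H<125)&(S>180)&(V>60); m[:, :230]=0;m[:,340:]=0;m[:130]=0
n,l,st,ce=cv2.connectedComponentsWithStats(m.astype(np.uint8))
for i in range(1,n):
    if st[i,4]>80: print(st[i],ce[i],onplane(c,[ce[i]],.143)[0])
E
```

```text
tcp [ 0.5995 -0.2718  0.121 ] t 34.4 q6 -0.32 shift mm [ 220.9  -27.5 -165.3] turn [ 0.1  0.1 -0.4]
[279 189  27  28 592] [292.18412162 202.34290541] [0.55617518 0.018314   0.143     ]
[283 199  33  30 139] [304.78417266 217.58273381] [ 5.33005361e-01 -2.28275970e-04  1.43000000e-01]
```

Call:
{"name": "jog_arm", "arguments": {"deltas": [0, 0, -0.03, 0, 0, 0, -1, 0, 0, -0.07, 0, 0, 0, -1, 0, 0, -0.12, 0, 0, 0, -1, 0.02, -0.003, -0.155, 0, 0, 0, -1, 0.06, -0.008, -0.165, 0, 0, 0, -1, 0.105, -0.014, -0.165, 0, 0, 0, -1, 0.15, -0.02, -0.165, 0, 0, 0, -1, 0.19, -0.024, -0.165, 0, 0, 0, -1]}}

```text
time: 35.25
tool_pos: [0.6019, -0.0777, 0.2838]
tcp_rot: [-2.377, -2.053, -0.0]
wrist_force: [1.0, -0.1, -1.7]
width: 0.493
grip_force: 41.3
```

Call:
{"name": "jog_arm", "arguments": {"deltas": [0.02, -0.003, 0, 0, 0, 0, -1, 0.031, -0.004, 0, 0, 0, 0, -1, 0.031, -0.004, 0.02, 0, 0, 0, -1, 0.031, -0.004, 0.06, 0, 0, 0, -1, 0.031, -0.004, 0.1, 0, 0, 0, -1, 0.031, -0.004, 0.13, 0, 0, 0, -1, 0.031, -0.004, 0.14, 0, 0, 0, -1, 0.031, -0.004, 0.14, 0, 0, 0, -1]}}

```text
time: 36.05
tool_pos: [0.6016, -0.049, 0.1418]
tcp_rot: [-2.376, -2.05, 0.005]
wrist_force: [0.7, -0.1, -1.2]
width: 0.491
grip_force: 41.3
```

Call:
{"name": "jog_arm", "arguments": {"deltas": [0, 0, 0, 0, 0, 0, -1, 0, 0, 0, 0, 0, 0, -1]}}

```text
time: 36.25
tool_pos: [0.605, -0.049, 0.1467]
tcp_rot: [2.375, 2.051, 0.005]
wrist_force: [0.5, 0.2, -2.1]
width: 0.497
grip_force: 41.3
```

```bash
python3 - <<'E'
from h import *
go(.604,-.049,.120,-8)
E
```

```text
tcp [ 0.605  -0.049   0.1467] t 36.25 q6 0.02 shift mm [-0.2 -1.1 26.7] turn [ 0.3 -0.  -0.4]
```

Call:
{"name": "jog_arm", "arguments": {"deltas": [0, -0.001, 0.01, 0, 0, 0, -1, 0, -0.001, 0.018, 0, 0, 0, -1, 0, -0.001, 0.022, 0, 0, 0, -1, 0, -0.001, 0.0245, 0, 0, 0, -1, 0, -0.001, 0.0255, 0, 0, 0, -1, 0, -0.001, 0.0255, 0, 0, 0, -1, 0, -0.001, 0.0255, 0, 0, 0, -1]}}

```text
time: 36.95
tool_pos: [0.6016, -0.0482, 0.1201]
tcp_rot: [-2.377, -2.053, 0.002]
wrist_force: [-5.4, 0.3, 9.4]
width: 0.49
grip_force: 42.8
```

Call:
{"name": "jog_arm", "arguments": {"deltas": [0, 0, 0, 0, 0, 0, 0.2, 0, 0, 0, 0, 0, 0, 0.5, 0, 0, 0, 0, 0, 0, 0.7, 0, 0, 0, 0, 0, 0, 0.7, 0, 0, -0.03, 0, 0, 0, 0.7, 0, 0, -0.07, 0, 0, 0, 0.7, 0, 0, -0.12, 0, 0, 0, 0.7, 0, 0, -0.17, 0, 0, 0, 0.7]}}

```text
time: 37.75
tool_pos: [0.6015, -0.0483, 0.2893]
tcp_rot: [-2.377, -2.052, 0.002]
wrist_force: [0.8, -0.1, -0.1]
width: 0.849
grip_force: 0.0
```

```bash
python3 - <<'E'
from h import *
go(.410,-.288,.29,-8)
E
```

```text
tcp [ 0.6015 -0.0483  0.2893] t 37.75 q6 0.02 shift mm [-265.  -154.5   -0.4] turn [-0.1  0.  -0.4]
```

Call:
{"name": "jog_arm", "arguments": {"deltas": [-0.265, -0.154, 0, 0, 0, 0, 0.8, -0.265, -0.154, 0, 0, 0, 0, 0.8, -0.265, -0.154, 0, 0, 0, 0, 0.8, -0.265, -0.154, 0, 0, 0, 0, 0.8, -0.265, -0.154, 0, 0, 0, 0, 0.8, -0.265, -0.154, 0, 0, 0, 0, 0.8, -0.265, -0.154, 0, 0, 0, 0, 0.8, -0.265, -0.154, 0, 0, 0, 0, 0.8]}}

```text
time: 38.55
tool_pos: [0.4102, -0.2892, 0.2885]
tcp_rot: [2.381, 2.049, 0.0]
wrist_force: [-1.0, -0.5, 0.2]
width: 0.901
grip_force: 0.0
```

Call:
{"name": "jog_arm", "arguments": {"deltas": [0, 0, 0, 0, 0, 0, 0.8, 0, 0, 0, 0, 0, 0, 0.8]}}

```text
time: 38.75
tool_pos: [0.412, -0.287, 0.2884]
tcp_rot: [-2.376, -2.055, -0.001]
wrist_force: [-0.6, -0.5, -0.6]
width: 0.899
grip_force: 0.0
```

```bash
python3 - <<'E'
from h import *
go(.410,-.2885,.119,-8)
E
```

```text
tcp [ 0.412  -0.287   0.2884] t 38.75 q6 -0.51 shift mm [ -1.8  -1.8 169.4] turn [ 0.  -0.  -0.3]
```

Call:
{"name": "jog_arm", "arguments": {"deltas": [-0.002, -0.002, 0.02, 0, 0, 0, 0.8, -0.002, -0.002, 0.06, 0, 0, 0, 0.8, -0.002, -0.002, 0.1, 0, 0, 0, 0.8, -0.002, -0.002, 0.14, 0, 0, 0, 0.8, -0.002, -0.002, 0.163, 0, 0, 0, 0.8, -0.002, -0.002, 0.169, 0, 0, 0, 0.8, -0.002, -0.002, 0.169, 0, 0, 0, 0.8, -0.002, -0.002, 0.169, 0, 0, 0, 0.8]}}

```text
time: 39.55
tool_pos: [0.4104, -0.2901, 0.121]
tcp_rot: [2.375, 2.053, 0.001]
wrist_force: [-0.3, -0.4, 0.5]
width: 0.899
grip_force: 0.0
```

Call:
{"name": "jog_arm", "arguments": {"deltas": [0, 0, 0, 0, 0, 0, -1, 0, 0, 0, 0, 0, 0, -1, 0, 0, 0, 0, 0, 0, -1, 0, 0, 0, 0, 0, 0, -1, 0, 0, 0, 0, 0, 0, -1, 0, 0, 0, 0, 0, 0, -1]}}

```text
time: 40.15
tool_pos: [0.4098, -0.2906, 0.1211]
tcp_rot: [2.376, 2.051, 0.001]
wrist_force: [-0.3, 0.4, 7.2]
width: 0.49
grip_force: 41.2
```

```bash
python3 - <<'E'
from h import *
go(.620,.068,.31,-8)
E
```

```text
tcp [ 0.4098 -0.2906  0.1211] t 40.15 q6 -0.52 shift mm [ 385.2  156.1 -189. ] turn [ 0.1  0.1 -0.4]
```

Call:
{"name": "jog_arm", "arguments": {"deltas": [0, 0, -0.03, 0, 0, 0, -1, 0, 0, -0.07, 0, 0, 0, -1, 0, 0, -0.115, 0, 0, 0, -1, 0, 0.02, -0.155, 0, 0, 0, -1, 0, 0.055, -0.18, 0, 0, 0, -1, 0.01, 0.095, -0.19, 0, 0, 0, -1, 0.04, 0.13, -0.19, 0, 0, 0, -1, 0.08, 0.15, -0.19, 0, 0, 0, -1]}}

```text
time: 40.95
tool_pos: [0.571, -0.2332, 0.3093]
tcp_rot: [2.379, 2.05, 0.0]
wrist_force: [-0.2, -0.2, -2.3]
width: 0.493
grip_force: 41.7
```

Call:
{"name": "jog_arm", "arguments": {"deltas": [0.045, 0.006, 0, 0, 0, 0, -1, 0.09, 0.006, 0, 0, 0, 0, -1, 0.135, 0.006, 0, 0, 0, 0, -1, 0.18, 0.006, 0, 0, 0, 0, -1, 0.225, 0.006, 0, 0, 0, 0, -1, 0.265, 0.006, 0, 0, 0, 0, -1, 0.295, 0.006, 0, 0, 0, 0, -1, 0.305, 0.006, 0, 0, 0, 0, -1]}}

```text
time: 41.75
tool_pos: [0.6189, 0.0714, 0.3085]
tcp_rot: [-2.373, -2.056, 0.001]
wrist_force: [-0.4, -1.5, -2.7]
width: 0.497
grip_force: 41.8
```

Call:
{"name": "jog_arm", "arguments": {"deltas": [0, 0, 0.02, 0, 0, 0, -1, 0, 0, 0.06, 0, 0, 0, -1, 0, 0, 0.1, 0, 0, 0, -1, 0, 0, 0.14, 0, 0, 0, -1, 0, 0, 0.16, 0, 0, 0, -1, 0, 0, 0.165, 0, 0, 0, -1, 0, 0, 0.165, 0, 0, 0, -1, 0, 0, 0.165, 0, 0, 0, -1]}}

```text
time: 42.55
tool_pos: [0.6206, 0.068, 0.1462]
tcp_rot: [2.377, 2.052, 0.003]
wrist_force: [0.3, -0.5, -2.1]
width: 0.494
grip_force: 41.8
```

```bash
python3 - <<'E'
from h import *
go(.620,.068,.120,-8)
E
```

```text
tcp [0.6206 0.068  0.1462] t 42.55 q6 0.22 shift mm [-0.1 -0.7 26.2] turn [ 0.2 -0.  -0.4]
```

Call:
{"name": "jog_arm", "arguments": {"deltas": [0, 0, 0.01, 0, 0, 0, -1, 0, 0, 0.018, 0, 0, 0, -1, 0, 0, 0.022, 0, 0, 0, -1, 0, 0, 0.0245, 0, 0, 0, -1, 0, 0, 0.0255, 0, 0, 0, -1, 0, 0, 0.0255, 0, 0, 0, -1, 0, 0, 0.0255, 0, 0, 0, -1]}}

```text
time: 43.25
tool_pos: [0.6189, 0.0685, 0.1202]
tcp_rot: [-2.377, -2.053, 0.001]
wrist_force: [-3.5, 0.4, 5.3]
width: 0.489
grip_force: 42.7
```

Call:
{"name": "jog_arm", "arguments": {"deltas": [0, 0, 0, 0, 0, 0, 0.2, 0, 0, 0, 0, 0, 0, 0.5, 0, 0, 0, 0, 0, 0, 0.7, 0, 0, 0, 0, 0, 0, 0.7, 0, 0, -0.03, 0, 0, 0, 0.7, 0, 0, -0.07, 0, 0, 0, 0.7, 0, 0, -0.12, 0, 0, 0, 0.7, 0, 0, -0.17, 0, 0, 0, 0.7]}}

```text
time: 44.05
tool_pos: [0.6187, 0.0683, 0.2899]
tcp_rot: [-2.377, -2.053, 0.002]
wrist_force: [0.8, -0.2, 0.9]
width: 0.849
grip_force: 0.0
```

Call:
{"name": "jog_arm", "arguments": {"deltas": [-0.05, 0, -0.03, 0, 0, 0, 0.7, -0.1, 0, -0.03, 0, 0, 0, 0.7, -0.15, 0, -0.03, 0, 0, 0, 0.7, -0.2, 0, -0.03, 0, 0, 0, 0.7, -0.25, 0, -0.03, 0, 0, 0, 0.7, -0.3, 0, -0.03, 0, 0, 0, 0.7, -0.33, 0, -0.03, 0, 0, 0, 0.7, -0.33, 0, -0.03, 0, 0, 0, 0.7]}}

```text
time: 44.85
tool_pos: [0.57, -0.2629, 0.3186]
tcp_rot: [2.383, 2.046, -0.003]
wrist_force: [0.1, -0.1, 0.3]
width: 0.849
grip_force: 0.0
```

```bash
python3 - <<'E'
from h import *
c=cam('top');im=c['color'];hsv=cv2.cvtColor(im,cv2.COLOR_BGR2HSV);H,S,V=[hsv[...,i].astype(int) for i in range(3)]
for nm,m in (('blu',(H>108)&(H<125)&(S>180)&(V>90)),('red',((H<6)|(H>174))&(S>180)&(V>120)),('yel',(H>22)&(H<35)&(S>180)&(V>120))):
  m[:, :230]=0;m[:,360:]=0; m[:130]=0;m[245:]=0
  n,l,st,ce=cv2.connectedComponentsWithStats(m.astype(np.uint8))
  for i in range(1,n):
    if st[i,4]>80: print(nm,st[i],ce[i],onplane(c,[ce[i]],.143)[0])
cv2.imwrite('pics/t9.png',cv2.resize(im[130:330,80:370],None,fx=2.7,fy=2.7,interpolation=cv2.INTER_CUBIC))
E
```

```text
blu [279 189  28  28 608] [292.26480263 202.42927632] [0.55604325 0.01819475 0.143     ]
blu [282 199  34  30 158] [303.98734177 217.69620253] [0.53285386 0.00096058 0.143     ]
red [322 159  28  30 663] [335.67873303 173.31372549] [ 0.59906743 -0.04737649  0.143     ]
red [318 178  34  26 180] [333.96111111 192.48333333] [ 0.57006187 -0.0443053   0.143     ]
red [324 189  22   9  89] [334.33707865 193.80898876] [ 0.56805252 -0.04483321  0.143     ]
yel [245 148  28  28 590] [258.15423729 161.57118644] [0.61891383 0.06900287 0.143     ]
yel [254 163  34  33 212] [275.14622642 183.21226415] [0.58549471 0.04358672 0.143     ]
```

View pics/t9.png

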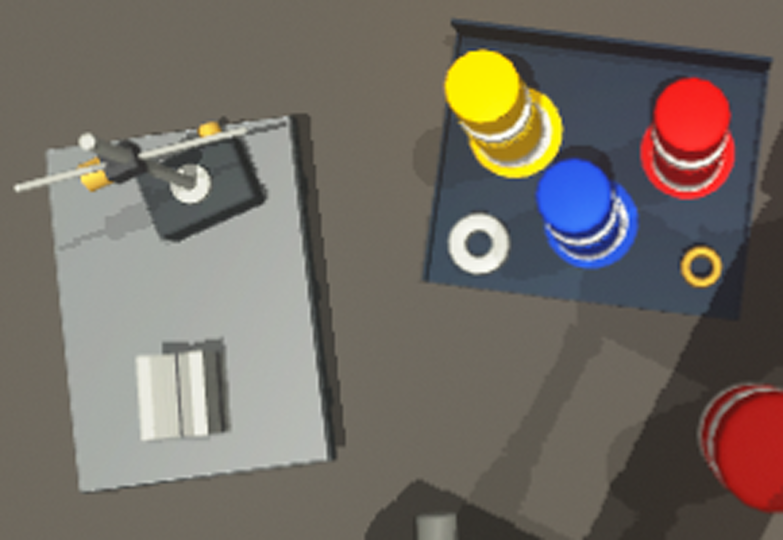

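All three caps are within about 5 mm of their mark centres. The block lies straight on the plate at crop (175,395), and the gauge is where it started.

```bash
python3 -c "
from h import *
print(finish_job())"
```

```text
the job is handed in; nothing more can be done
None
```

The job is handed in after about 45 s of robot time, with the V-block groove-up on the plate's free half, the three cans upright within about 5 mm of their marks, and the gauge not visibly moved; no verdict came back.

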